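Pack the incense jar set into its covered drawer

ROBOT

A 6-joint arm with a two-finger parallel gripper is mounted at the origin on the work surface. World frame = base frame: x ahead of the robot, y to its left, z up, the work surface at z = 0. Lengths are in m, angles in rad, forces in N, time in s.
With the tool pointing down it reaches from about 0.3 to 0.875 m from the base axis. Payload 6.4 kg.
Tool frame: the origin (TCP) lies midway between the tips of the shut fingers; the grasp point (between the pads) lies 19 mm behind it (grasp_offset is the distance from the TCP to the grasp point, in m); z points along the fingers, y is the line along which they close (so a half turn about z gives the same grasp; the last joint's range is limited). The gripper opens to 85 mm and grips with 20 to 120 N. Pads are 22 mm wide; open, the fingers measure 114 mm over their backs; the gripper's body (76 mm by 85 mm) begins 54 mm behind the grasp point. The pads swing forward as they close: fully open they stand 13 mm farther back than shut.
Start: joints at [-1.412, 0.181, 1.607, -0, 1.354, -0.206], TCP at [0.205, -0.537, 0.205] pointing down, gripper open.
Joint ranges: [-2.99, 2.99], [-0.89, 2.07], [0.3, 2.58], [-1.14, 4.28], [0, 2.63], [-3.12, 3.12]. Speed limits (rad/s): [2.57, 2.57, 3.01, 3.14, 3.14, 3.14].

INTERFACE

Orientations are given as a unit quaternion [w, x, y, z].
In Python, from bench import * gives the robot as it stands. The module is installed in compiled form; this text tells all that it offers.
- The arm moves only by the tool servo_tool, never from a script. Its argument "commands" is text: rows parted by semicolons, each of 7 numbers parted by spaces: the turn, a rotation vector about the tool's x, y, z in rad, then the shift along the tool's x, y, z in mm, then the opening, from 0 (shut) to 1 (fully open). In form: wx wy wz dx dy dz claw; .... A call has 1 to 5 rows; each row shifts and turns the commanded pose from where the row before left it, along the tool's axes as they then stand; what a row does not reach is not made up. A row lasts 1/8 s, in which the tool goes at most 62.5 mm and 10.7 degrees, less where a joint would pass 70% of its speed; a pose out of reach is approached as far as the arm can. A call with a gripper value outside its range is refused whole. The fingers move at their own pace and stop on an object; the grip force is fixed at half the most. Time passes only in rows, so rows that do not move let the fingers close. It gives the time, the measured TCP pose, the force, the opening and the grip force at its end, in the units of the state.
- get_obs(): the state, without advancing time (a new reading comes with each control period).
- camera(name): name is "side" or "top" or "wrist"; returns the picture (420x560x3 uint8, blue, green, red); there is no depth.
- calibration(name): a dict with "fx", "fy", "cx", "cy" (pixels), "R" (3x3) and "t" (3): a world point X has camera coordinates R X + t. Camera axes: x right, y down, z forward; pixel columns grow to the right and rows downward; lengths in m; the calibration is good to about 2 mm. A picture is of the moment at which its call begins: read the wrist's pose just before it. calibration takes no time and is no camera call; for the wrist camera it gives the pose at the moment of the call.
- hand_in(): hands the job in; it is judged then, once.
The state is a dict: "time_s": time; "q": joint angles; "dq": joint speeds; "joint_efforts": joint torques, N m; "eef_pos": TCP position; "eef_rot": TCP orientation; "wrist_force": force on the tool from outside, world axes, zero at the start; "torque": the same for the moment, N m; "opening": opening from 0.0 (shut) to 1.0 (fully open); "grasp_force": force on a finger pad.
Only numpy, scipy, OpenCV 4.12 (cv2) and the standard library are available. Lean on these libraries where they do the work, as an engineer would, in place of code of your own. Each camera call takes 0.05 s, during which the arm holds its last target. There are 200 camera calls.

TASK

Put the incense jar set away in its chest: stand every small lidded jar upright in the open left compartment of the drawer, then slide the drawer's cover over them until its brass tab clicks past the ledge. Then lay the black seal case and the wooden tag flat in the right compartment that the cover has uncovered, and last push the drawer fully home until it seats; leave the wooden box, the vase and the loupe where they are.

Things in the scene. Friction and masses are not known exactly. Their poses are not given: they have to be found in the camera images.
- chest: low pale wooden chest fixed to the table, one drawer. Outside 225 mm deep (its x, pointing away from its open front into the chest), 412 mm wide (its y), 96 mm high. Origin on the table under the middle of its front edge; the drawer comes out along its -x
- drawer (a joint): how far the chest's drawer has been pushed in, in m: 0 pulled out to its stop, 0.21 fully home. It moves freely (about 2 N) until the last 9 mm, where a spring plunger resists and about 4 N are needed; past it, at about 0.206, it is drawn in and seats at 0.21
- drawer_front (a point): middle of the top edge of the drawer's front panel, on its outer face (the face turned away from the chest), 72 mm above the table; axes as the chest's. The panel is 384 mm wide, 60 mm high (12 to 72 mm above the table) and flat, with a dark finger mark; it can be pushed anywhere on the face. With the drawer home this face is flush with the chest's front
- bay_left (a point): centre of the floor of the drawer's left (+y) compartment, plum-red lining, 18 mm above the table; axes as the chest's, z up. Inside 176 mm along x by 165 mm along y (168 mm along x between the cover rails at the top); walls up to 40 mm above the floor at the two y sides, 54 mm at the front and 52 mm at the back. The cover's underside is 41 mm above the floor
- bay_right (a point): centre of the floor of the drawer's right (-y) compartment, dark blue lining, 18 mm above the table, same size and axes as the left one, a 16 mm middle wall between them; at the start it is hidden under the cover
- cover (a joint): how far the sliding cover has moved along +y of the chest, in m: 0 parked over the right compartment, 0.175 fully over the left one at its stop. About 2 N moves it; over the last 11 mm, while its tab climbs the ledge, up to about 6 N; past the crest, at about 0.172, it is drawn to the stop, and pulling it back out takes about 12 N
- cover_handle (a point): middle of the top of the cover's handle, a dark wooden rib standing on the middle of the cover: 60 mm long along the chest's x, 12 mm thick along its y, 18 mm high; axes as the chest's. Its top is 82 mm above the table, the cover's upper face 64 mm. The cover is a brown wooden panel 176 mm (x) by 178 mm (y), 5 mm thick, held in rails at the front and back of the drawer; it goes into the chest with the drawer, handle and all
- tab (a joint): upward bend of the cover's brass spring tab, in rad: 0 when relaxed, about 0.08 on the ledge's crest; relaxed again once it has clicked past
- tab_nose (a point): the rounded nose, 4 mm thick, at the free end of the brass tab, 26 mm wide, that sticks out 10 mm beyond the middle of the cover's left (+y) edge
- ledge (a point): middle of the crest of the brass ledge, a ridge 34 mm long along x and 4.5 mm high on the drawer's left end wall; axes as the chest's. With the cover shut, the tab's nose lies 4 mm beyond it on the +y side
- seal_case: black seal case with a brass line, a block 60 x 26 x 22 mm, about 50 g; origin at the centre of its underside, x along its length, z up
- tag: pale wooden ownership tag with a red mark on top, a block 60 x 22 x 14 mm, about 25 g; origin at the centre of its underside, x along its length, z up
- kiri_box: bystander: closed flat pale wooden box 114 x 134 x 44 mm with a purple band; origin at the centre of its underside
- vase: bystander: small terracotta bud vase, 56 mm in diameter, 90 mm high; origin at the centre of its underside
- loupe: bystander: dark steel loupe, a disc 48 mm in diameter and 22 mm high; origin at the centre of its underside
- jar_blue: lidded porcelain incense jar in dark blue, a plain upright cylinder 38 mm in diameter and 36 mm high with a thin brass line round it, about 70 g; origin at the centre of its underside, z up its axis. May be absent.
- jar_green: lidded porcelain incense jar in pale celadon green, a plain upright cylinder 38 mm in diameter and 36 mm high with a thin brass line round it, about 70 g; origin at the centre of its underside, z up its axis. May be absent.
- jar_red: lidded porcelain incense jar in iron red, a plain upright cylinder 38 mm in diameter and 36 mm high with a thin brass line round it, about 70 g; origin at the centre of its underside, z up its axis. May be absent.
- jar_white: lidded porcelain incense jar in cream white, a plain upright cylinder 38 mm in diameter and 36 mm high with a thin brass line round it, about 70 g; origin at the centre of its underside, z up its axis. May be absent.
Mind the look-alikes: they are no part of the job. There is more than one size of the seal_case; the job needs the largest. Of the things shaped like the jar_blue, the blue one is meant.

How it is judged:
On the way, in this order (a step that is already met when the one before it is completed fails the run):
1. every jar present stands upright in the left compartment (x of jar_blue in the frame of bay_left between -0.074 and 0.074 m and y of jar_blue in the frame of bay_left between -0.069 and 0.069 m and z of jar_blue in the frame of bay_left between -0.005 and 0.007 m and angle between each of jar_blue, jar_green, jar_red, jar_white's own z axis and vertical below 0.15 rad and linear speed of each of jar_blue, jar_green, jar_red, jar_white below 0.03 m/s and x of jar_green in the frame of bay_left between -0.074 and 0.074 m and y of jar_green in the frame of bay_left between -0.069 and 0.069 m and z of jar_green in the frame of bay_left between -0.005 and 0.007 m and x of jar_red in the frame of bay_left between -0.074 and 0.074 m and y of jar_red in the frame of bay_left between -0.069 and 0.069 m and z of jar_red in the frame of bay_left between -0.005 and 0.007 m and x of jar_white in the frame of bay_left between -0.074 and 0.074 m and y of jar_white in the frame of bay_left between -0.069 and 0.069 m and z of jar_white in the frame of bay_left between -0.005 and 0.007 m), for 0.2 s.
2. the cover is over the jars and its tab has clicked past the ledge (all of step 1 and value of joint cover above 0.172 m and value of joint tab below 0.03 rad and y of tab_nose in the frame of ledge above 0.001 m), for 0.2 s.
3. the seal case and the tag lie flat in the right compartment, the cover still clicked shut (x of seal_case in the frame of bay_right between -0.08 and 0.08 m and y of seal_case in the frame of bay_right between -0.075 and 0.075 m and z of seal_case in the frame of bay_right between -0.005 and 0.007 m and angle between each of seal_case, tag's own z axis and vertical below 0.15 rad and linear speed of each of seal_case, tag below 0.03 m/s and x of tag in the frame of bay_right between -0.08 and 0.08 m and y of tag in the frame of bay_right between -0.075 and 0.075 m and z of tag in the frame of bay_right between -0.005 and 0.007 m and value of joint cover above 0.172 m and value of joint tab below 0.03 rad and y of tab_nose in the frame of ledge above 0.001 m), for 0.2 s.
4. the drawer is home and seated (value of joint drawer above 0.207 m and velocity of joint drawer below 0.01 m/s), for 0.2 s.
At the end, for the whole second after the job is handed in: Every jar upright on the left compartment's floor, seal case and tag flat on the right one's (tilts under 0.15 rad), all at rest; cover within 3 mm of its stop, tab relaxed (under 0.03 rad) beyond the ledge; drawer within 3 mm of home (all of step 1 and all of step 3 and all of step 4); the robot touches nothing.
It fails at once if a bystander (wooden box, vase or loupe) is moved more than 20 mm (distance of any of kiri_box, vase, loupe from where it was at the start of the episode above 0.02 m).
Of jar_blue, jar_green, jar_red, jar_white only 2 to 4 are there at a start; the rules pass over those that are not, and their reading is None.
At some moment in a run one of jar_blue, jar_green, jar_red, jar_white, seal_case, tag may be knocked a few centimetres aside while the robot is not near it.
It also fails if it takes over 210 s, if anything falls off the work surface, if the arm or the gripper's body presses on something with over 40 N, if the wrist force passes 120 N, or if a joint passes its speed limit or range.

## Working session

There is one attempt and no reset: what is moved stays moved. The work goes in short steps, Python scripts to look and compute and a tool call to move; the robot and the scene stay as the last step left them, time stands still between calls to the robot, and variables do not carry over. Pictures are saved under pics/ and viewed, at most 14 in all, crops included, and the job is handed in when it is done.

Besides the shell and the picture viewer there is one more tool, called after "Emit:" as a command line: name --argument value ..., lists and objects as JSON in quotes. servo_tool: Moves the arm, as the interface text tells. Its arguments: {"type":"object","properties":{"commands":{"type":"string"}},"required":["commands"]}

```bash
mkdir -p pics
python3 - <<'E'
from bench import *
import cv2,numpy as np
o=get_obs();print(o['time_s'],o['eef_pos'],o['eef_rot'],o['opening'])
for n in('top','side'):
    cv2.imwrite(f'pics/{n}0.png',camera(n));c=calibration(n);print(n,c)
E
```

```text
0.0 [ 0.20503512 -0.53656122  0.20429708] [-8.72975493e-04  9.83415656e-01  1.81363954e-01  2.69371472e-05] 1.0025434468546737
top {'fx': 538.2989001554236, 'fy': 538.2989001554236, 'cx': 281.9773448918627, 'cy': 206.70017801737993, 'R': array([[ 0.01816594, -0.99979316, -0.00914515],
       [-0.99796905, -0.01757273, -0.06122891],
       [ 0.06105554,  0.01023886, -0.99808185]]), 't': array([0.13522666, 0.50087929, 1.394844  ])}
side {'fx': 391.82449373917314, 'fy': 391.82449373917314, 'cx': 275.0454860385114, 'cy': 210.25986489117162, 'R': array([[-0.92408149, -0.38198538, -0.01267113],
       [-0.23777874,  0.60054727, -0.76341616],
       [ 0.29922343, -0.70244583, -0.64578263]]), 't': array([0.52525304, 0.10414266, 0.89577785])}
```

View pics/top0.png

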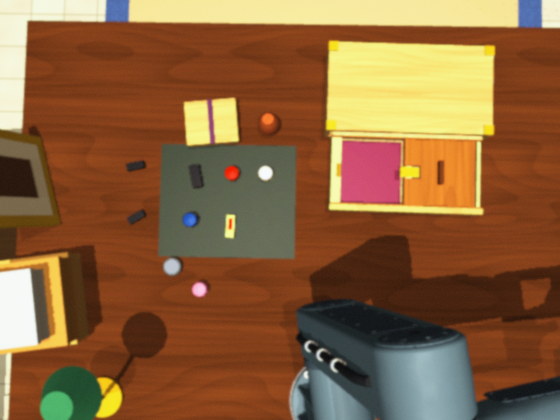

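View pics/side0.png

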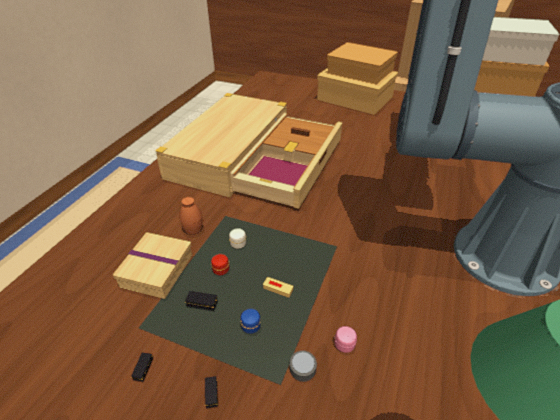

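Top view candidates:
- **Jars:** blue (190,219), red (232,173) and white (265,173). The pink one (200,289) is a look-alike, and there is no green jar; the green disc at (70,395) is a lamp.
- **Black cases:** (196,176) looks largest, against (135,166) and (136,216).
- **Tag:** (230,226).
- **Bystanders:** loupe (172,266), vase (268,123), box (211,121).

Next I'll measure these and check the choice in a crop.

```bash
cat > h.py <<'E'
from bench import *
import cv2,numpy as np
from scipy.spatial.transform import Rotation as Ro
def plane(c,uv,z):
    uv=np.atleast_2d(uv).astype(float);d=np.c_[(uv[:,0]-c['cx'])/c['fx'],(uv[:,1]-c['cy'])/c['fy'],np.ones(len(uv))]@c['R']
    o=-c['R'].T@c['t'];return o+d*((z-o[2])/d[:,2])[:,None]
def blobs(mask,amin=30):
    cs,_=cv2.findContours(mask.astype(np.uint8),cv2.RETR_EXTERNAL,cv2.CHAIN_APPROX_NONE)
    return [k for k in cs if cv2.contourArea(k)>=amin]
def rect(c,k,z):
    p=plane(c,k.reshape(-1,2),z)[:,:2]*1000;(x,y),(w,h),a=cv2.minAreaRect(p.astype(np.float32))
    if h>w:w,h,a=h,w,a+90
    return np.round([x,y,w,h,(a+90)%180-90],1)   # mm, long side angle deg in world
def hsv(i):return cv2.cvtColor(i,cv2.COLOR_BGR2HSV)
def rel(tgt):
    """shift in tool axes (mm) to reach world target TCP (m)"""
    o=get_obs();q=o['eef_rot'];R=Ro.from_quat([q[1],q[2],q[3],q[0]]);
    return np.round(R.inv().apply((np.array(tgt)-o['eef_pos'])*1000),1)
E
python3 - <<'E'
from h import *
i=cv2.imread('pics/top0.png');c=calibration('top');H=hsv(i);h,s,v=cv2.split(H)
roi=np.zeros(h.shape,bool);roi[90:305,110:300]=1
M={'blue':(h>105)&(h<130)&(s>150)&(v>60),'red':((h<6)|(h>174))&(s>180)&(v>120),'white':(s<60)&(v>150),'black':(v<45),'yellow':(h>18)&(h<35)&(s>60)&(v>150),'pink':(h>150)&(h<176)&(s>60)&(v>150)}
for n,m in M.items():
    for k in blobs(m&roi,20):
        u=cv2.boundingRect(k);print(n,u,rect(c,k,{'black':.022,'yellow':.014}.get(n,.036)))
m=(h>165)&(s>100)&(v<160)
for k in blobs(m,1000):print('bay',cv2.boundingRect(k),rect(c,k,.018))
for n,p,z in [('chest corners',[(328,42),(494,47),(494,134),(328,133)],.096),('drawer front top',[(330,211),(482,213)],.072),('handle',[(440,173),(440,162),(440,184)],.082)]:
    print(n,plane(c,p,z).round(4).tolist())
cv2.imwrite('pics/crop0.png',cv2.resize(i[90:300,110:310],None,fx=2.8,fy=2.8,interpolation=2))
E
```

```text
blue (183, 213, 14, 13) [461.1 382.3  33.7  31.  -89. ]
red (225, 166, 14, 14) [583.8 276.6  34.   33.8   1.3]
white (195, 285, 9, 9) [280.8 351.5  21.6  18.2 -43.4]
white (164, 259, 15, 15) [339.4 426.5  36.1  36.  -88.3]
white (258, 165, 15, 15) [586.6 189.6  36.6  36.3   1.1]
yellow (225, 214, 11, 25) [445.8 280.9  63.2  25.9  -2.5]
yellow (184, 101, 26, 45) [718.  375.9 118.   63.9   5.8]
yellow (212, 98, 27, 46) [726.2 299.6 119.6  63.2   5.7]
pink (192, 282, 15, 15) [282.1 352.8  36.   32.7 -43.9]
chest corners [[0.9108, 0.0351, 0.096], [0.9041, -0.3812, 0.096], [0.6836, -0.3799, 0.096], [0.6794, 0.0321, 0.096]]
drawer front top [[0.4863, 0.0227, 0.072], [0.488, -0.3579, 0.072]]
handle [[0.5857, -0.2501, 0.082], [0.6134, -0.2501, 0.082], [0.5581, -0.2501, 0.082]]
```

View pics/crop0.png

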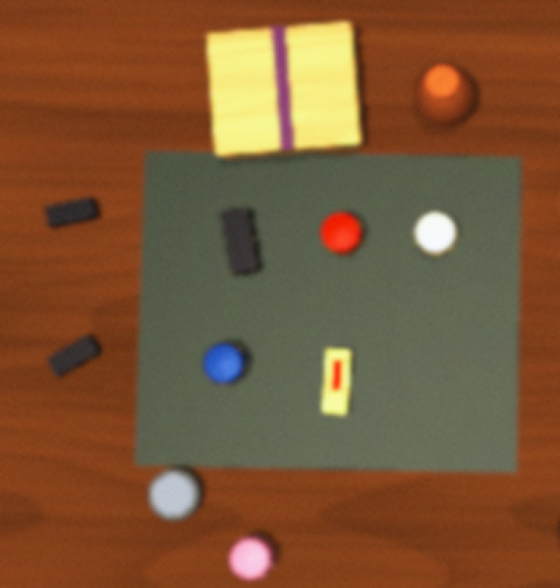

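The crop shows:
- **Seal case:** the block at crop (240,241) is clearly the largest of the three.
- **Jars:** blue (225,363), red (341,233) and white (435,233). Pink (250,558) is the look-alike.
- **Tag:** (336,381).

Next I'll measure the drawer and case more exactly.

Run:
```python
from h import *
i=cv2.imread('pics/top0.png');c=calibration('top');H=hsv(i);h,s,v=cv2.split(H)
for p in [(372,172),(425,155),(440,173),(410,172),(196,176),(215,200),(338,170),(400,212)]:print(p,H[p[1],p[0]])
roi=np.zeros(h.shape,bool);roi[150:200,180:212]=1
for t in(40,48,55):
  for k in blobs((v<t)&roi,50):print('case',cv2.boundingRect(k),rect(c,k,.022))
r2=np.zeros(h.shape,bool);r2[137:215,325:490]=1
b=H[172,372].astype(int)
for k in blobs((abs(h.astype(int)-b[0])<6)&(s>90)&r2,300):print('bay',cv2.boundingRect(k),rect(c,k,.018))
for k in blobs((v<90)&r2,20):print('handle',cv2.boundingRect(k),rect(c,k,.082))
y=((h>18)&(h<35)&(s>50)&(v>120))
for k in blobs(y&(np.indices(h.shape)[1]>315),100):print('pale',cv2.boundingRect(k))
# side view drawer front corners checked by two-view bay centre
```

```text
(372, 172) [172 161 209]
(425, 155) [ 15 210 238]
(440, 173) [ 11 206 124]
(410, 172) [ 28 223 248]
(196, 176) [12 23 56]
(215, 200) [ 41  54 100]
(338, 170) [ 22 223 236]
(400, 212) [ 21 164 159]
bay (341, 142, 59, 61) [593.6 -85.8 157.6 149.5  -0.9]
pale (325, 40, 170, 175)
pale (316, 0, 202, 27)
```

Emit:
servo_tool --commands "0 0 0.18 0 0 0 1;0 0 0.18 0 0 0 1"

```text
time_s: 0.35
eef_pos: [0.2051, -0.5368, 0.2046]
eef_rot: [-0.001, 1.0, -0.001, -0.0]
wrist_force: [-0.3, 0.7, -0.5]
opening: 1.003
grasp_force: 0.0
```

Emit:
servo_tool --commands "0 0 0 27 -52 0 1;0 0 0 27 -52 0 1;0 0 0 27 -52 0 1;0 0 0 27 -52 0 1;0 0 0 27 -52 0 1"

```text
time_s: 0.98
eef_pos: [0.3393, -0.2746, 0.205]
eef_rot: [-0.0, 1.0, 0.002, 0.0]
wrist_force: [1.4, -0.2, 0.3]
opening: 1.0
grasp_force: 0.0
```

Emit:
servo_tool --commands "0 0 0 27 -52 0 1;0 0 0 27 -52 0 1;0 0 0 27 -52 0 1;0 0 0 27 -52 0 1;0 0 0 27 -52 0 1"

```text
time_s: 1.6
eef_pos: [0.4731, -0.0139, 0.2051]
eef_rot: [0.0, 1.0, 0.002, 0.0]
wrist_force: [0.5, -1.2, 0.9]
opening: 1.001
grasp_force: 0.0
```

Emit:
servo_tool --commands "0 0 0 27 -52 0 1;0 0 0 27 -52 0 1;0 0 0 27 -52 0 1;0 0 0 0 0 0 1"

```text
time_s: 2.1
eef_pos: [0.5532, 0.144, 0.2042]
eef_rot: [-0.0, 1.0, 0.005, -0.001]
wrist_force: [-1.0, -0.4, -0.2]
opening: 1.0
grasp_force: 0.0
```

Run:
```python
from h import *
print(get_obs()['eef_pos'],get_obs()['q'])
c=calibration('wrist');cv2.imwrite('pics/w1.png',camera('wrist'));print(c)
```

```text
[0.55324629 0.14397836 0.20422073] [4.65848729e-02 1.74954851e-01 1.61578316e+00 7.67810184e-04
 1.35194412e+00 1.60766234e+00]
{'fx': 317.8851328441279, 'fy': 317.8851328441279, 'cx': 287.0774783095342, 'cy': 210.54516561352875, 'R': array([[ 0.00900097, -0.99995848, -0.00142368],
       [-0.95812407, -0.0090319 ,  0.28621091],
       [-0.28621189, -0.00121211, -0.95816558]]), 't': array([0.14013489, 0.49355353, 0.53635596])}
```

View pics/w1.png

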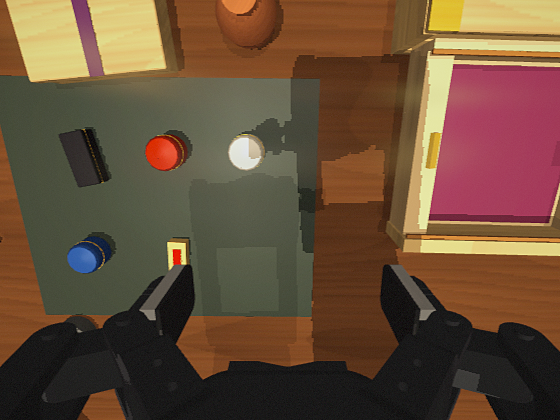

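The wrist view shows white (246,152), red (165,152), blue (88,256), the black case (84,158), the tag (178,252) and the bay at upper right.

Run:
```python
from h import *
i=cv2.imread('pics/w1.png');H=hsv(i);h,s,v=cv2.split(H)
c=dict(fx=317.885,fy=317.885,cx=287.077,cy=210.545,R=np.array([[ 0.00900097, -0.99995848, -0.00142368],[-0.95812407, -0.0090319 ,  0.28621091],[-0.28621189, -0.00121211, -0.95816558]]),t=np.array([0.14013489, 0.49355353, 0.53635596]))
roi=np.zeros(h.shape,bool);roi[80:300,30:290]=1
# jar tops as pixel centres
for n,p in dict(white=(245,150),red=(164,151),blue=(84,257)).items():print(n,plane(c,[p],.036).round(4)[0,:2])
for k in blobs((v<60)&(s<110)&roi&(np.indices(h.shape)[0]<200)&(np.indices(h.shape)[1]<130),200):print('case',cv2.boundingRect(k),rect(c,k,.022))
for k in blobs((h>18)&(h<35)&(s>40)&(v>150)&roi,30):print('tag',cv2.boundingRect(k),rect(c,k,.014))
for k in blobs((h>160)&(s>100)&(v>90)&(np.indices(h.shape)[1]>400),300):
  print('bay',cv2.boundingRect(k))
for n,p,z in [('bay floor back-left',(453,65),.018),('bay front-left floor',(443,222),.018),('drawer front outer top left',(388,253),.072),('front/left wall inner top',(425,240),.072),('chest front-left top',(428,33),.096)]:print(n,plane(c,[p],z).round(4)[0])
```

```text
white [0.5902 0.1894]
red [0.5884 0.2744]
blue [0.4662 0.3794]
case (59, 127, 52, 60) [579.4 366.7  61.1  40.9  11.2]
tag (167, 242, 19, 28) [458.3 281.   37.2  22.   -4.7]
tag (249, 137, 13, 22) [590.6 181.2  23.   13.4  -0.8]
bay (429, 64, 131, 159)
bay floor back-left [ 0.6763 -0.0237  0.018 ]
bay front-left floor [ 0.5068 -0.0388  0.018 ]
drawer front outer top left [0.4907 0.0407 0.072 ]
front/left wall inner top [0.5054 0.0046 0.072 ]
chest front-left top [0.6877 0.0365 0.096 ]
```

Emit:
servo_tool --commands "0 0 0 18 -23 0 0.75;0 0 0 17 -22.5 40 0.75;0 0 0 0 0 50 0.75;0 0 0 0 0 50 0.75;0 0 0 0 0 30 0.75"

```text
time_s: 2.78
eef_pos: [0.5854, 0.1843, 0.0321]
eef_rot: [0.0, 1.0, 0.002, -0.002]
wrist_force: [0.0, 0.2, 0.1]
opening: 0.752
grasp_force: 0.0
```

Emit:
servo_tool --commands "0 0 0 0 0 14 0.75;0 0 0 0 0 14 0.75;0 0 0 0 0 0 0.75"

```text
time_s: 3.15
eef_pos: [0.5876, 0.1858, 0.0071]
eef_rot: [0.0, 1.0, 0.002, -0.0]
wrist_force: [-0.1, -0.0, -0.8]
opening: 0.748
grasp_force: 0.0
```

Emit:
servo_tool --commands "0 0 0 0 -3 2 0.75;0 0 0 0 0 0 0;0 0 0 0 0 0 0;0 0 0 0 0 0 0;0 0 0 0 0 0 0"

```text
time_s: 3.78
eef_pos: [0.5883, 0.1894, 0.0067]
eef_rot: [-0.0, 1.0, 0.003, 0.001]
wrist_force: [-2.2, 0.3, 6.5]
opening: 0.388
grasp_force: 59.0
```

Emit:
servo_tool --commands "0 0 0 0 0 0 0;0 0 0 0 0 0 0;0 0 0 0 0 -20 0;0 0 0 0 0 -50 0;0 0 0 0 0 -50 0"

```text
time_s: 4.4
eef_pos: [0.5876, 0.1892, 0.1275]
eef_rot: [-0.0, 1.0, 0.002, 0.0]
wrist_force: [0.4, -0.4, -0.4]
opening: 0.386
grasp_force: 59.7
```

Emit:
servo_tool --commands "0 0 0 8 54 0 0;0 0 0 8 54 0 0;0 0 0 8 54 0 0;0 0 0 8 55 0 0;0 0 0 8 55 0 0"

```text
time_s: 5.03
eef_pos: [0.6295, -0.0844, 0.1269]
eef_rot: [0.0, 1.0, 0.002, 0.001]
wrist_force: [1.2, 1.8, -0.4]
opening: 0.39
grasp_force: 59.8
```

Emit:
servo_tool --commands "0 0 0 0 0 0 0;0 0 0 0 0 40 0;0 0 0 0 0 40 0;0 0 0 0 0 0 0"

```text
time_s: 5.52
eef_pos: [0.626, -0.0807, 0.0425]
eef_rot: [-0.001, 1.0, 0.003, -0.003]
wrist_force: [0.9, 1.1, -0.5]
opening: 0.389
grasp_force: 59.8
```

Run:
```python
from h import *
print(get_obs()['eef_pos'])
cv2.imwrite('pics/w2.png',camera('wrist'))
```

```text
[ 0.62596395 -0.08072905  0.0424623 ]
```

View pics/w2.png

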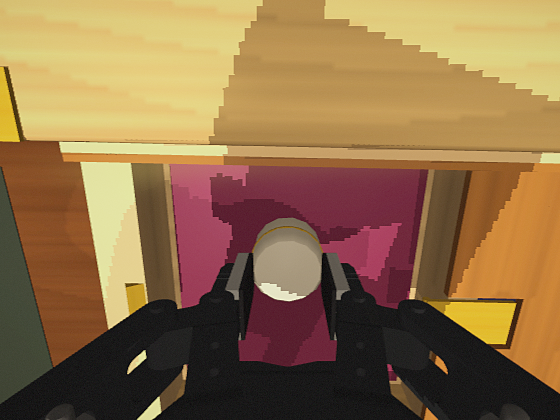

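The view shows the jar at (288,258), inside the bay (columns 172–428) with room behind it. I'll lower and release it.

Emit:
servo_tool --commands "0 0 0 0 0 10 0;0 0 0 0 0 6 0;0 0 0 0 0 0 0"

```text
time_s: 5.95
eef_pos: [0.629, -0.0825, 0.0293]
eef_rot: [-0.0, 1.0, 0.002, -0.0]
wrist_force: [-0.4, 0.3, -0.5]
opening: 0.388
grasp_force: 59.9
```

Emit:
servo_tool --commands "0 0 0 0 0 4 0;0 0 0 0 0 0 0;0 0 0 0 0 0 0.7;0 0 0 0 0 0 0.7;0 0 0 0 0 0 0.7"

```text
time_s: 6.58
eef_pos: [0.6292, -0.0827, 0.0254]
eef_rot: [0.0, 1.0, 0.002, 0.0]
wrist_force: [-0.2, -0.0, 0.7]
opening: 0.699
grasp_force: 0.0
```

Emit:
servo_tool --commands "0 0 0 0 0 -30 0.7;0 0 0 0 0 -45 0.7;0 0 0 0 0 -45 0.7;0 0 0 -7 -54 0 0.7;0 0 0 -7 -54 0 0.75"

```text
time_s: 7.2
eef_pos: [0.6149, 0.0258, 0.1464]
eef_rot: [0.0, 1.0, 0.001, 0.001]
wrist_force: [-0.0, 0.6, 0.1]
opening: 0.754
grasp_force: 0.0
```

Emit:
servo_tool --commands "0 0 0 -7 -54 0 0.75;0 0 0 -7 -54 0 0.75;0 0 0 -7 -54 0 0.75;0 0 0 -7 -54 0 0.75;0 0 0 0 -31 0 0.75"

```text
time_s: 7.82
eef_pos: [0.5843, 0.275, 0.1454]
eef_rot: [-0.0, 1.0, 0.004, 0.0]
wrist_force: [0.3, -1.1, -0.1]
opening: 0.751
grasp_force: 0.0
```

Run:
```python
from h import *
o=get_obs();print(o['time_s'],o['eef_pos'],rel([.5884,.2744,.009]))
c=calibration('top');i=camera('top');cv2.imwrite('pics/top1.png',i);h,s,v=cv2.split(hsv(i))
c2=calibration('wrist');j=camera('wrist');cv2.imwrite('pics/w3.png',j);H=hsv(j)
m=((H[...,0]<6)|(H[...,0]>174))&(H[...,1]>180)&(H[...,2]>110)
for k in blobs(m,200):
  (x,y),r=cv2.minEnclosingCircle(k);print('red',x,y,r,plane(c2,[(x,y)],.036))
```

```text
7.825 [0.58430392 0.27496903 0.14535297] [  4.1   0.7 136.4]
red 287.46240234375 196.09397888183594 19.5748233795166 [[0.58672112 0.2787894  0.036     ]]
```

Emit:
servo_tool --commands "0 0 0 2 -2 45 0.75;0 0 0 0 0 50 0.75;0 0 0 0 0 30 0.75;0 0 0 0 0 10 0.75;0 0 0 0 0 0 0.75"

```text
time_s: 8.55
eef_pos: [0.5875, 0.2736, 0.0103]
eef_rot: [0.0, 1.0, 0.002, -0.0]
wrist_force: [0.9, 0.9, 0.6]
opening: 0.751
grasp_force: 0.0
```

Emit:
servo_tool --commands "0 0 0 0 0 0 0;0 0 0 0 0 0 0;0 0 0 0 0 0 0;0 0 0 0 0 0 0;0 0 0 0 0 0 0"

```text
time_s: 9.18
eef_pos: [0.5872, 0.2742, 0.0103]
eef_rot: [-0.0, 1.0, 0.002, 0.0]
wrist_force: [-0.5, 0.4, -0.1]
opening: 0.004
grasp_force: 0.0
```

Emit:
servo_tool --commands "0 0 0 0 0 0 0;0 0 0 0 0 -20 0;0 0 0 0 0 -50 0;0 0 0 0 0 -50 0;0 0 0 0 0 0 0"

```text
time_s: 9.8
eef_pos: [0.5914, 0.2754, 0.1378]
eef_rot: [-0.001, 1.0, 0.003, 0.006]
wrist_force: [0.3, -0.1, -0.1]
opening: 0.001
grasp_force: 0.0
```

Run:
```python
from h import *
j=camera('wrist');cv2.imwrite('pics/w4.png',j);i=camera('top');cv2.imwrite('pics/top2.png',i)
a=cv2.resize(cv2.imread('pics/w3.png'),(400,300));b=cv2.resize(j,(400,300));k=cv2.resize(i,(400,300));l=cv2.resize(cv2.imread('pics/top1.png'),(400,300))
cv2.imwrite('pics/mos.png',np.vstack([np.hstack([a,b]),np.hstack([l,k])]))
print(get_obs()['time_s'])
```

```text
9.9
```

View pics/mos.png

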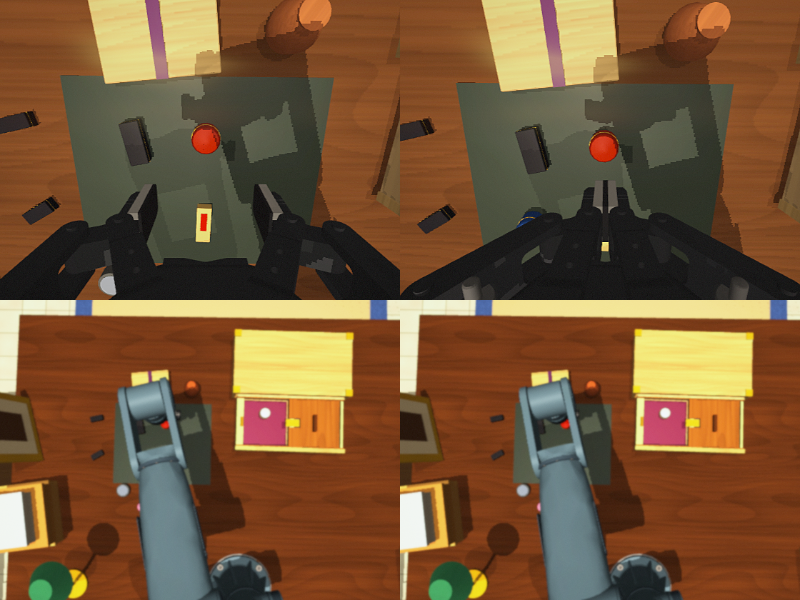

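The fingers shut empty. The red jar still stands, at w4 (285,206). I'll remeasure it.

Run:
```python
from h import *
print(get_obs()['eef_pos'],get_obs()['eef_rot'])
c2=calibration('wrist');j=camera('wrist');H=hsv(j)
m=((H[...,0]<8)|(H[...,0]>172))&(H[...,1]>150)&(H[...,2]>110)
for k in blobs(m,100):
  (x,y),r=cv2.minEnclosingCircle(k);print('red',x,y,r,plane(c2,[(x,y)],.036).round(4),cv2.boundingRect(k))
print(c2['R'],-c2['R'].T@c2['t'])
```

```text
[0.58785667 0.27437496 0.13199801] [-3.04636745e-04  9.99996169e-01  2.45494383e-03  1.24228744e-03]
red 283.1532897949219 204.33212280273438 20.28786277770996 [[0.5867 0.2787 0.036 ]] (263, 185, 40, 39)
[[ 4.31064660e-03 -9.99989805e-01 -1.34446602e-03]
 [-9.59199620e-01 -4.51488863e-03  2.82693658e-01]
 [-2.82696846e-01  7.10188380e-05 -9.59209304e-01]] [0.65915368 0.27529742 0.30092212]
```

Emit:
servo_tool --commands "0 0 0 0 0 0 0.75;0 0 0 0 -4 0 0.75;0 0 0 0 0 40 0.75;0 0 0 0 0 50 0.75;0 0 0 0 0 25 0.75"

```text
time_s: 10.58
eef_pos: [0.5846, 0.2777, 0.0111]
eef_rot: [0.001, 1.0, 0.002, -0.003]
wrist_force: [-0.7, 0.1, -0.5]
opening: 0.747
grasp_force: 0.0
```

Emit:
servo_tool --commands "0 0 0 0 0 7 0.75;0 0 0 0 0 0 0.75"

```text
time_s: 10.82
eef_pos: [0.5873, 0.2783, 0.0081]
eef_rot: [0.0, 1.0, 0.002, -0.0]
wrist_force: [-0.5, 0.3, 1.1]
opening: 0.752
grasp_force: 0.0
```

Run:
```python
from h import *
print(get_obs()['eef_pos'],get_obs()['opening'])
j=camera('wrist');i=camera('side');
cv2.imwrite('pics/mos2.png',np.hstack([cv2.resize(j,(400,300)),cv2.resize(i[180:400,130:423],(400,300))]))
```

```text
[0.58730079 0.27832264 0.00814137] 0.7520260778450376
```

View pics/mos2.png

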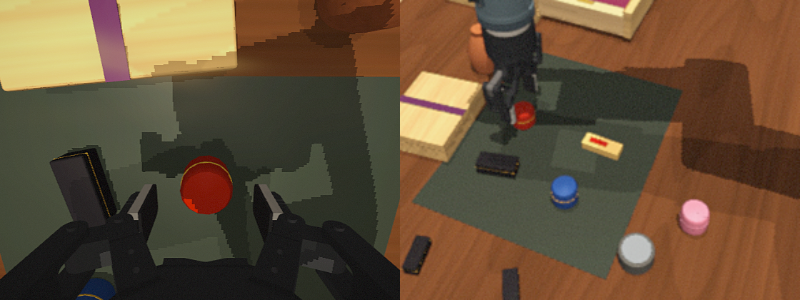

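The jar sits between the pads at (206,185), so I'll close and watch the opening.

Emit:
servo_tool --commands "0 0 0 0 0 0 0.3;0 0 0 0 0 0 0.3;0 0 0 0 0 0 0.3"

```text
time_s: 11.3
eef_pos: [0.5884, 0.2784, 0.0098]
eef_rot: [-0.0, 1.0, 0.002, 0.001]
wrist_force: [-1.3, 0.3, 5.4]
opening: 0.304
grasp_force: 2.9
```

Emit:
servo_tool --commands "0 0 0 0 0 0 0;0 0 0 0 0 0 0;0 0 0 0 0 0 0"

```text
time_s: 11.68
eef_pos: [0.5888, 0.2784, 0.01]
eef_rot: [-0.0, 1.0, 0.002, 0.002]
wrist_force: [-0.1, -0.8, 6.3]
opening: 0.001
grasp_force: 3.3
```

Run:
```python
from h import *
j=camera('wrist');i=camera('side')
cv2.imwrite('pics/mos3.png',np.hstack([cv2.resize(j,(400,300)),cv2.resize(i[215:290,190:290],(400,300),interpolation=2)]))
```

```text
(no output)
```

View pics/mos3.png

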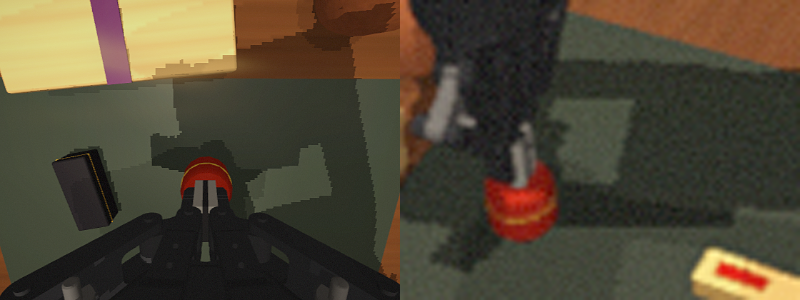

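Emit:
servo_tool --commands "0 0 0 0 0 -50 0;0 0 0 -55 -15 0 0;0 0 0 0 0 40 0;0 0 0 0 0 5 0;0 0 0 0 0 0 0"

```text
time_s: 12.4
eef_pos: [0.5326, 0.2928, 0.0133]
eef_rot: [0.0, 1.0, 0.002, -0.0]
wrist_force: [0.8, -0.3, 0.1]
opening: -0.001
grasp_force: 0.0
```

Emit:
servo_tool --commands "0 0 0 0 0 6 0;0 0 0 0 0 0 0"

```text
time_s: 12.65
eef_pos: [0.5327, 0.2928, 0.0074]
eef_rot: [-0.0, 1.0, 0.002, 0.0]
wrist_force: [-0.6, 0.5, 0.3]
opening: 0.001
grasp_force: 0.0
```

Run:
```python
from h import *
print(get_obs()['eef_pos'],get_obs()['wrist_force'])
c=calibration('wrist');print(np.linalg.norm(1),-c['R'].T@c['t'])
j=camera('wrist');i=camera('side')
cv2.imwrite('pics/mos4.png',np.hstack([j[120:420,80:480],cv2.resize(i[215:290,190:290],(400,300),interpolation=2)]))
```

```text
[0.53270228 0.29276727 0.00738787] [-0.57312195  0.46016859  0.31074837]
1.0 [0.60435023 0.29376239 0.17614421]
```

View pics/mos4.png

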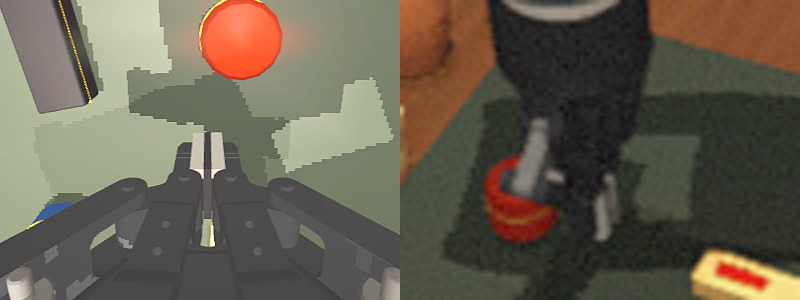

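Emit:
servo_tool --commands "0 0 0 0 0 5 0;0 0 0 0 0 4 0;0 0 0 0 0 0 0"

```text
time_s: 13.12
eef_pos: [0.5317, 0.2928, -0.0024]
eef_rot: [0.0, 1.0, 0.002, -0.001]
wrist_force: [-0.8, -0.7, 0.4]
opening: -0.001
grasp_force: 0.0
```

Emit:
servo_tool --commands "0 0 0 0 0 4 0;0 0 0 0 0 4 0;0 0 0 0 0 0 0"

```text
time_s: 13.5
eef_pos: [0.5318, 0.2928, -0.0103]
eef_rot: [0.0, 1.0, 0.002, -0.0]
wrist_force: [-0.4, -0.0, -0.0]
opening: -0.0
grasp_force: 0.0
```

The reading is below the table and there is no contact, so reported z is offset from the real tips. I'll probe for contact.

Emit:
servo_tool --commands "0 0 0 0 0 4 0;0 0 0 0 0 3 0;0 0 0 0 0 0 0"

```text
time_s: 13.88
eef_pos: [0.5319, 0.2928, -0.0172]
eef_rot: [0.0, 1.0, 0.002, -0.0]
wrist_force: [0.7, -0.7, 0.3]
opening: -0.002
grasp_force: 0.0
```

Emit:
servo_tool --commands "0 0 0 0 0 3 0;0 0 0 0 0 0 0"

```text
time_s: 14.12
eef_pos: [0.532, 0.2928, -0.02]
eef_rot: [0.0, 1.0, 0.002, -0.0]
wrist_force: [0.4, -0.1, 0.6]
opening: -0.003
grasp_force: 0.0
```

Emit:
servo_tool --commands "0 0 0 0 0 3 0;0 0 0 0 0 0 0"

```text
time_s: 14.38
eef_pos: [0.532, 0.2928, -0.0231]
eef_rot: [0.0, 1.0, 0.002, -0.0]
wrist_force: [0.8, -0.4, 0.1]
opening: 0.0
grasp_force: 0.0
```

Emit:
servo_tool --commands "0 0 0 0 0 2 0;0 0 0 0 0 2 0;0 0 0 0 0 0 0"

```text
time_s: 14.75
eef_pos: [0.5323, 0.293, -0.026]
eef_rot: [0.0, 1.0, 0.002, 0.0]
wrist_force: [-3.4, -0.9, 7.1]
opening: -0.001
grasp_force: 3.5
```

Emit:
servo_tool --commands "0 0 0 0 0 3 0;0 0 0 0 0 0 0"

```text
time_s: 15.0
eef_pos: [0.5324, 0.293, -0.0261]
eef_rot: [0.0, 1.0, 0.003, -0.0]
wrist_force: [-13.0, -5.6, 31.8]
opening: -0.0
grasp_force: 15.3
```

Run:
```python
from h import *
o=get_obs();print(o['eef_pos'],o['wrist_force'],o['q'],o['joint_efforts'])
c=calibration('wrist');print(-c['R'].T@c['t'])
j=camera('wrist');i=camera('side')
cv2.imwrite('pics/mos5.png',np.hstack([j[20:420,80:480],cv2.resize(i[180:300,170:290],(400,400),interpolation=2)]))
```

```text
[ 0.53236456  0.29300801 -0.02613804] [-12.98651341  -5.56390706  31.76532724] [ 3.08320061e-01  5.46498526e-01  1.64534125e+00 -5.67622566e-04
  9.50427779e-01  1.87398944e+00] [-8.32731463e-01 -3.96751356e+01 -2.50781018e+01  3.58658284e-01
 -4.40113485e+00 -4.15677263e-03]
[0.60414412 0.29419943 0.14254814]
```

View pics/mos5.png

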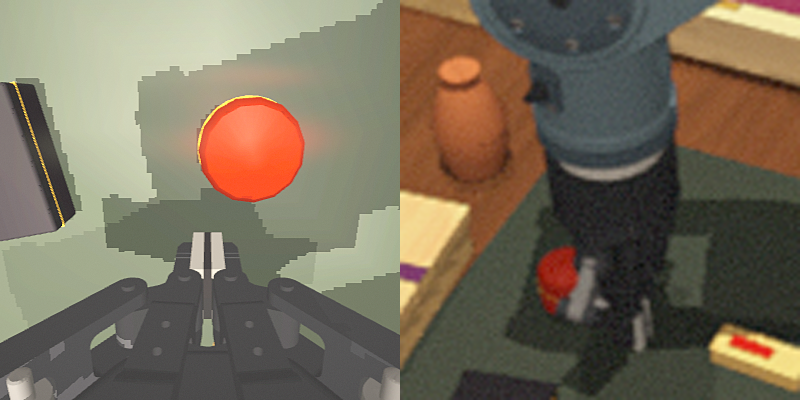

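The closed tips really reach about 26 mm short of the reported TCP: they touch the table at −0.026 and touched the jar top at +0.010. So I'll grip at a reported z of about −0.014.

Emit:
servo_tool --commands "0 0 0 0 0 -40 0.3;0 0 0 0 0 -50 0.75;0 0 0 27 7 0 0.75;0 0 0 27 7 0 0.75;0 0 0 0 0 0 0.75"

```text
time_s: 15.72
eef_pos: [0.588, 0.2785, 0.0605]
eef_rot: [-0.0, 1.0, 0.002, 0.001]
wrist_force: [-0.8, -0.1, 0.4]
opening: 0.75
grasp_force: 0.0
```

Run:
```python
from h import *
c2=calibration('wrist');j=camera('wrist');H=hsv(j);print(get_obs()['eef_pos'])
m=((H[...,0]<8)|(H[...,0]>172))&(H[...,1]>150)&(H[...,2]>90)
for k in blobs(m,300):
  (x,y),r=cv2.minEnclosingCircle(k);p=plane(c2,[(x,y)],.036)[0];print('red',x,y,r,p.round(4),rel([p[0],p[1],-.014]))
```

```text
[0.5864318  0.27879843 0.05988906]
red 287.88153076171875 230.24644470214844 28.05756187438965 [0.589  0.2788 0.036 ] [ 2.6 -0.  73.9]
```

Emit:
servo_tool --commands "0 0 0 1 0 40 0.75;0 0 0 0 0 24 0.75;0 0 0 0 0 10 0.75;0 0 0 0 0 0 0.4;0 0 0 0 0 0 0"

```text
time_s: 16.4
eef_pos: [0.5881, 0.2796, -0.0123]
eef_rot: [-0.0, 1.0, 0.003, 0.001]
wrist_force: [-0.1, 0.2, -1.2]
opening: 0.418
grasp_force: 59.9
```

Emit:
servo_tool --commands "0 0 0 0 0 0 0;0 0 0 0 0 0 0;0 0 0 0 0 0 0;0 0 0 0 0 0 0"

```text
time_s: 16.9
eef_pos: [0.588, 0.2794, -0.0128]
eef_rot: [-0.0, 1.0, 0.002, 0.001]
wrist_force: [-1.1, 0.6, 5.7]
opening: 0.421
grasp_force: 60.3
```

Emit:
servo_tool --commands "0 0 0 0 0 -20 0;0 0 0 0 0 -50 0;0 0 0 0 0 -40 0;0 0 0 0 50 0 0;0 0 0 -1 52 0 0"

```text
time_s: 17.52
eef_pos: [0.5872, 0.1767, 0.0982]
eef_rot: [-0.0, 1.0, 0.003, 0.001]
wrist_force: [0.8, -1.1, -0.9]
opening: 0.424
grasp_force: 60.2
```

Emit:
servo_tool --commands "0 0 0 -1 52 0 0;0 0 0 -1 52 0 0;0 0 0 0 52 0 0;0 0 0 0 52 0 0;0 0 0 0 52 0 0"

```text
time_s: 18.15
eef_pos: [0.5859, -0.0846, 0.0973]
eef_rot: [0.0, 1.0, 0.002, 0.0]
wrist_force: [1.4, 0.2, -0.4]
opening: 0.426
grasp_force: 60.2
```

Emit:
servo_tool --commands "0 0 0 0 0 40 0;0 0 0 0 0 25 0;0 0 0 0 0 10 0;0 0 0 0 0 0 0"

```text
time_s: 18.65
eef_pos: [0.5859, -0.0827, 0.0213]
eef_rot: [-0.0, 1.0, 0.003, -0.0]
wrist_force: [0.1, 0.6, -0.3]
opening: 0.422
grasp_force: 60.3
```

Run:
```python
from h import *
print(rel([.585,-.0825,.007]))
j=camera('wrist');i=camera('side')
cv2.imwrite('pics/mos6.png',np.hstack([cv2.resize(j,(400,300)),cv2.resize(i[100:220,220:380],(400,300),interpolation=2)]))
```

```text
[-0.8 -0.2 14.3]
```

View pics/mos6.png

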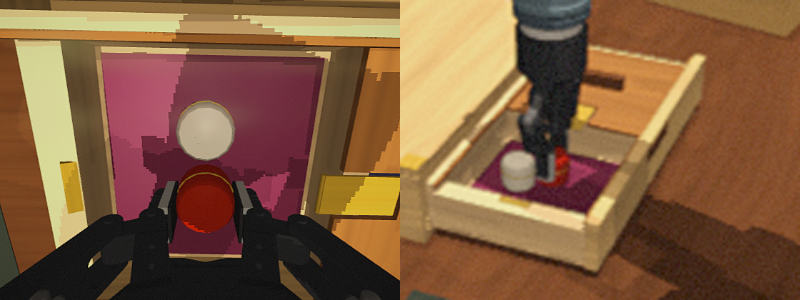

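The view shows the white jar standing at (205,130), with the held red jar just in front of it. I'll lower it, release, and go for blue.

Emit:
servo_tool --commands "0 0 0 0 0 9 0;0 0 0 0 0 5 0;0 0 0 0 0 0 0;0 0 0 0 0 0 0.7;0 0 0 0 0 0 0.7"

```text
time_s: 19.38
eef_pos: [0.5863, -0.083, 0.0075]
eef_rot: [0.0, 1.0, 0.002, 0.0]
wrist_force: [0.1, 0.3, -0.4]
opening: 0.7
grasp_force: 0.0
```

Emit:
servo_tool --commands "0 0 0 0 0 0 0.7;0 0 0 0 0 -30 0.7;0 0 0 0 0 -50 0.7;0 0 0 0 0 -50 0.7;0 0 0 -10 -50 0 0.75"

```text
time_s: 20.0
eef_pos: [0.5802, -0.0359, 0.143]
eef_rot: [0.002, 1.0, 0.0, 0.005]
wrist_force: [0.6, 0.3, -0.8]
opening: 0.749
grasp_force: 0.0
```

Emit:
servo_tool --commands "0 0 0 -12 -55 0 0.75;0 0 0 -12 -55 0 0.75;0 0 0 -12 -55 0 0.75;0 0 0 -12 -55 0 0.75;0 0 0 -12 -55 0 0.75"

```text
time_s: 20.62
eef_pos: [0.514, 0.2436, 0.1376]
eef_rot: [-0.0, 1.0, 0.002, 0.0]
wrist_force: [0.6, -0.5, 0.6]
opening: 0.747
grasp_force: 0.0
```

Emit:
servo_tool --commands "0 0 0 -17 -45 0 0.75;0 0 0 -17 -45 0 0.75;0 0 0 -10 -30 0 0.75;0 0 0 0 0 0 0.75"

```text
time_s: 21.12
eef_pos: [0.4688, 0.3635, 0.1373]
eef_rot: [-0.0, 1.0, 0.004, 0.0]
wrist_force: [-0.2, -0.5, -0.5]
opening: 0.747
grasp_force: 0.0
```

Run:
```python
from h import *
c2=calibration('wrist');j=camera('wrist');cv2.imwrite('pics/w7.png',j);H=hsv(j);print(get_obs()['eef_pos'])
m=(H[...,0]>100)&(H[...,0]<130)&(H[...,1]>130)&(H[...,2]>50)
for k in blobs(m,200):
  (x,y),r=cv2.minEnclosingCircle(k);p=plane(c2,[(x,y)],.033)[0];print('blue',x,y,r,p.round(4),rel([p[0],p[1],-.011]))
c=calibration('top');i=camera('top');cv2.imwrite('pics/top7.png',i);h,s,v=cv2.split(hsv(i))
r=np.zeros(h.shape,bool);r[140:210,335:405]=1
for n,m in dict(white=(s<70)&(v>140),red=((h<6)|(h>176))&(s>190)&(v>100)).items():
  for k in blobs(m&r,30):print(n,cv2.boundingRect(k),rect(c,k,.054))
```

```text
[0.46939556 0.36222051 0.13719617]
blue 265.2668151855469 206.17861938476562 20.509279251098633 [0.4632 0.3839 0.033 ] [ -6.1 -21.8 148.2]
white (364, 151, 15, 14) [626.3 -81.8  35.9  33.5 -89. ]
red (363, 168, 15, 15) [ 5.812e+02 -7.970e+01  3.610e+01  3.570e+01  5.000e-01]
```

Emit:
servo_tool --commands "0 0 0 -5 -21 0 0.75;0 0 0 0 0 50 0.75;0 0 0 0 0 50 0.75;0 0 0 0 0 38 0.75;0 0 0 0 0 10 0.75"

```text
time_s: 21.85
eef_pos: [0.4629, 0.3814, -0.0136]
eef_rot: [0.001, 1.0, 0.002, -0.002]
wrist_force: [-0.6, -1.0, 0.6]
opening: 0.749
grasp_force: 0.0
```

Emit:
servo_tool --commands "0 0 0 0 0 0 0.75;0 0 0 0 0 0 0;0 0 0 0 0 0 0;0 0 0 0 0 0 0;0 0 0 0 0 0 0"

```text
time_s: 22.48
eef_pos: [0.4666, 0.3836, -0.0083]
eef_rot: [-0.001, 1.0, 0.002, 0.002]
wrist_force: [0.3, -0.5, 6.8]
opening: 0.423
grasp_force: 59.9
```

Emit:
servo_tool --commands "0 0 0 0 0 0 0;0 0 0 0 0 -20 0;0 0 0 0 0 -50 0;0 0 0 0 0 -45 0;0 0 0 8 50 0 0"

```text
time_s: 23.1
eef_pos: [0.4763, 0.336, 0.1111]
eef_rot: [-0.003, 1.0, 0.005, 0.005]
wrist_force: [0.9, -1.0, -0.9]
opening: 0.42
grasp_force: 60.1
```

Emit:
servo_tool --commands "0 0 0 8 52 0 0;0 0 0 8 52 0 0;0 0 0 8 52 0 0;0 0 0 8 52 0 0;0 0 0 8 52 0 0"

```text
time_s: 23.72
eef_pos: [0.5147, 0.0712, 0.1059]
eef_rot: [0.0, 1.0, 0.002, 0.001]
wrist_force: [0.3, 0.0, -0.2]
opening: 0.421
grasp_force: 60.1
```

Emit:
servo_tool --commands "0 0 0 9 52 0 0;0 0 0 9 52 0 0;0 0 0 9 52 0 0;0 0 0 0 0 0 0;0 0 0 0 0 0 0"

```text
time_s: 24.35
eef_pos: [0.5419, -0.0828, 0.105]
eef_rot: [-0.0, 1.0, 0.002, 0.0]
wrist_force: [0.1, 0.4, -0.1]
opening: 0.42
grasp_force: 60.2
```

Run:
```python
from h import *
print(get_obs()['eef_pos'],get_obs()['opening'],rel([.540,-.0825,.010]))
```

```text
[ 0.54187986 -0.08282799  0.10501261] 0.41958620070763675 [-1.9 -0.3 95. ]
```

Emit:
servo_tool --commands "0 0 0 -2 0 45 0;0 0 0 0 0 35 0;0 0 0 0 0 10 0;0 0 0 0 0 0 0;0 0 0 0 0 4 0"

```text
time_s: 24.98
eef_pos: [0.5417, -0.0832, 0.0121]
eef_rot: [0.001, 1.0, 0.003, 0.002]
wrist_force: [0.5, -0.1, 0.3]
opening: 0.419
grasp_force: 60.2
```

Emit:
servo_tool --commands "0 0 0 0 0 0 0;0 0 0 0 0 0 0.7;0 0 0 0 0 0 0.7;0 0 0 0 0 0 0.7;0 0 0 0 0 -30 0.7"

```text
time_s: 25.6
eef_pos: [0.5377, -0.0823, 0.0383]
eef_rot: [-0.001, 1.0, 0.002, -0.003]
wrist_force: [0.2, -0.6, 0.3]
opening: 0.699
grasp_force: 0.0
```

Emit:
servo_tool --commands "0 0 0 0 0 -50 0.7;0 0 0 0 0 -50 0.7;0 0 0 0 0 -40 0.6;0 0 0 -40 0 0 0.6;0 0 0 -40 0 0 0.6"

```text
time_s: 26.22
eef_pos: [0.4594, -0.0836, 0.1808]
eef_rot: [0.0, 1.0, 0.003, 0.001]
wrist_force: [0.8, -0.2, -0.1]
opening: 0.602
grasp_force: 0.0
```

Run:
```python
from h import *
c2=calibration('wrist');j=camera('wrist');print(get_obs()['eef_pos']);
i=camera('top');cv2.imwrite('pics/mos8.png',np.hstack([cv2.resize(j,(400,300)),cv2.resize(i[120:225,330:470],(400,300),interpolation=2)]));cv2.imwrite('pics/w8.png',j)
```

```text
[ 0.45452499 -0.08235479  0.17926901]
```

View pics/mos8.png

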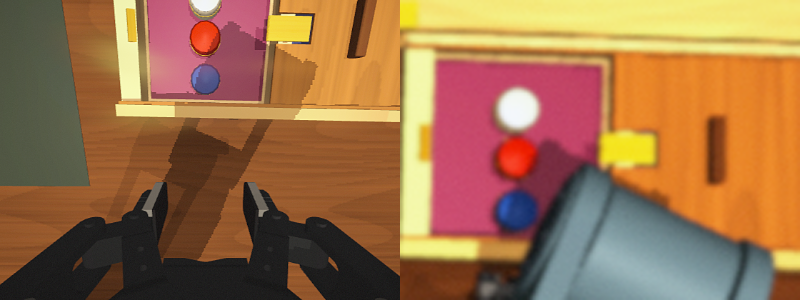

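All three jars stand upright: white (518,108), red (515,157) and blue (516,210) in the right-hand crop. Next is the cover handle.

Emit:
servo_tool --commands "0 0 0 27 50 0 0;0 0 0 27 50 0 0;0 0 0 27 50 0 0;0 0 0 27 50 0 0;0 0 0 0 0 40 0"

```text
time_s: 26.95
eef_pos: [0.5732, -0.2891, 0.1432]
eef_rot: [0.003, 1.0, 0.001, 0.004]
wrist_force: [-1.0, 0.4, -0.3]
opening: 0.001
grasp_force: 0.0
```

Emit:
servo_tool --commands "0 0 0 0 0 0 0;0 0 0 0 0 0 0"

```text
time_s: 27.2
eef_pos: [0.5693, -0.2826, 0.1409]
eef_rot: [-0.0, 1.0, 0.003, 0.0]
wrist_force: [0.1, -0.1, 1.0]
opening: 0.001
grasp_force: 0.0
```

Run:
```python
from h import *
c=calibration('wrist');j=camera('wrist');cv2.imwrite('pics/w9.png',j);print(get_obs()['eef_pos'],get_obs()['opening']);H=hsv(j)
for k in blobs((H[...,2]<130)&(H[...,0]<20)&(H[...,1]>90),150):
  print(cv2.boundingRect(k),rect(c,k,.082))
cv2.imwrite('pics/w9s.png',j[:300,100:500])
```

```text
[ 0.56972374 -0.28282128  0.14175998] -0.0010356264183101844
(513, 351, 47, 47) [ 421.1 -502.6   56.1   39.3   14. ]
(170, 343, 26, 27) [ 441.3 -191.3   35.     8.6  -52.3]
(475, 337, 85, 6) [ 460.1 -477.6   72.1    5.   -89.7]
(0, 299, 194, 116) [471.4 -88.5 221.6  86.1 -57.8]
(424, 295, 136, 36) [ 486.1 -453.5  114.3   33.3  -89.7]
(449, 269, 111, 26) [ 514.8 -456.5   90.4   22.3  -89.7]
(378, 260, 134, 8) [ 530.5 -405.5  104.5    6.   -89.7]
(447, 233, 113, 23) [ 552.9 -450.3   89.9   17.5   82.3]
(486, 212, 74, 15) [ 567.5 -459.4   56.5   11.1  -89.7]
(376, 211, 106, 32) [ 560.9 -389.    79.2   23.7  -86.8]
(509, 195, 51, 16) [ 579.7 -465.9   38.5    9.1   82.1]
(511, 160, 49, 21) [ 606.  -461.6   37.9   12.1   75.6]
(38, 160, 52, 48) [ 593.5 -121.5   33.1   33.   -82.1]
(0, 145, 328, 145) [ 548.5 -177.6  261.5  112.3  -78.2]
(79, 0, 481, 293) [ 602.7 -313.9  315.9  202.4  -84.7]
```

View pics/w9s.png

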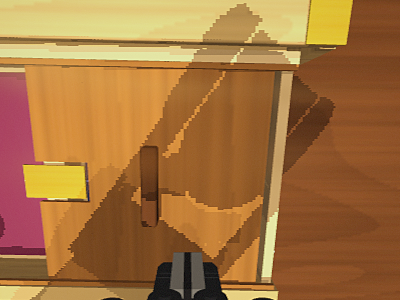

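The handle sits at crop (150,186), about (0.592, −0.254) in world, and the fingers are on its −y side. I'll descend and push.

Emit:
servo_tool --commands "0 0 0 22 0 40 0;0 0 0 0 0 40 0;0 0 0 0 0 15 0;0 0 0 0 0 0 0;0 0 0 0 0 0 0"

```text
time_s: 27.88
eef_pos: [0.5923, -0.2837, 0.0477]
eef_rot: [0.001, 1.0, 0.002, 0.001]
wrist_force: [-0.4, 0.6, 0.5]
opening: -0.001
grasp_force: 0.0
```

Emit:
servo_tool --commands "0 0 0 0 -12 0 0;0 0 0 0 -8 0 0;0 0 0 0 -8 0 0;0 0 0 0 -8 0 0"

```text
time_s: 28.38
eef_pos: [0.5912, -0.2464, 0.0458]
eef_rot: [0.0, 1.0, 0.003, 0.0]
wrist_force: [1.3, -2.2, 3.2]
opening: 0.001
grasp_force: 1.3
```

Emit:
servo_tool --commands "0 0 0 0 -14 -1 0;0 0 0 0 -14 0 0;0 0 0 0 -14 0 0;0 0 0 0 -14 0 0;0 0 0 0 -14 0 0"

```text
time_s: 29.0
eef_pos: [0.5903, -0.1758, 0.0461]
eef_rot: [-0.0, 1.0, 0.002, -0.0]
wrist_force: [1.6, -1.9, -0.4]
opening: 0.0
grasp_force: 1.0
```

Emit:
servo_tool --commands "0 0 0 0 -14 0 0;0 0 0 0 -14 0 0;0 0 0 0 -12 0 0;0 0 0 0 -10 0 0;0 0 0 0 -8 0 0"

```text
time_s: 29.62
eef_pos: [0.5901, -0.1183, 0.0462]
eef_rot: [0.0, 1.0, 0.002, -0.0]
wrist_force: [1.8, -5.9, -0.5]
opening: -0.001
grasp_force: 3.0
```

Emit:
servo_tool --commands "0 0 0 0 -6 0 0;0 0 0 0 -5 0 0;0 0 0 0 -4 0 0;0 0 0 0 -3 0 0;0 0 0 0 0 0 0"

```text
time_s: 30.25
eef_pos: [0.5903, -0.1074, 0.0465]
eef_rot: [0.005, 1.0, 0.002, 0.0]
wrist_force: [0.3, -25.4, -3.7]
opening: -0.001
grasp_force: 10.7
```

Emit:
servo_tool --commands "0 0 0 0 15 0 0;0 0 0 0 10 0 0;0 0 0 0 0 -40 0;0 0 0 0 0 -50 0;0 0 0 -30 40 -20 0"

```text
time_s: 30.88
eef_pos: [0.5628, -0.1646, 0.1596]
eef_rot: [0.0, 1.0, 0.005, 0.002]
wrist_force: [-0.3, -1.3, 0.1]
opening: 0.0
grasp_force: 0.0
```

Emit:
servo_tool --commands "0 0 0 -40 30 0 0;0 0 0 0 0 0 0"

```text
time_s: 31.12
eef_pos: [0.5185, -0.1972, 0.1563]
eef_rot: [-0.0, 1.0, 0.001, -0.0]
wrist_force: [0.3, 0.5, 0.2]
opening: 0.001
grasp_force: 0.0
```

Run:
```python
from h import *
c=calibration('wrist');j=camera('wrist');cv2.imwrite('pics/w10.png',j);print(get_obs()['eef_pos']);H=hsv(j)
p=lambda x,y,z:(lambda q:(c['fx']*q[0]/q[2]+c['cx'],c['fy']*q[1]/q[2]+c['cy']))(c['R']@np.array([x,y,z])+c['t'])
print('expected handle px',p(.592,-.079,.082),'bayR',p(.59,-.263,.018))
i=camera('side');t=camera('top')
cv2.imwrite('pics/mos10.png',np.hstack([j,]+[np.vstack([cv2.resize(i[110:215,230:350],(240,210),interpolation=2),cv2.resize(t[120:225,325:445],(240,210),interpolation=2)])]))
```

```text
[ 0.51968982 -0.19630345  0.15620544]
expected handle px (np.float64(126.89937613182701), np.float64(113.1391196441509)) bayR (np.float64(359.4607425065854), np.float64(116.18933539627771))
```

View pics/mos10.png

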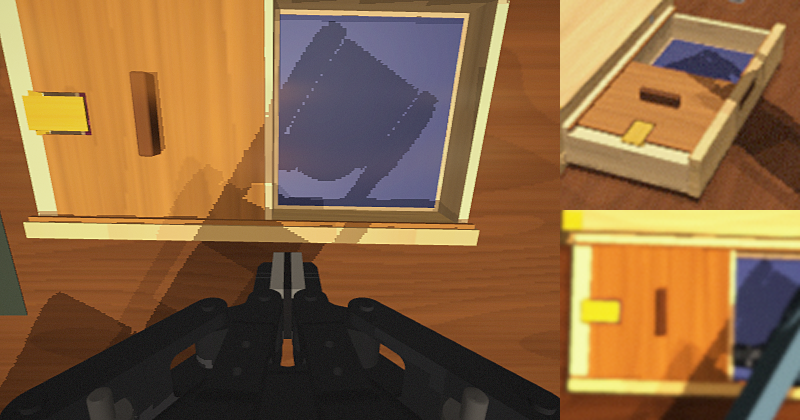

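The cover lies over the left bay with the handle at (139,113), the tab at (24–88,113) over the end wall, and the right bay open. I'll check the tab against the ledge's earlier position numerically, and remeasure the case and tag from the top view.

Run:
```python
from h import *
c=calibration('top')
def gold(i,r):
    h,s,v=cv2.split(hsv(i));m=(h>=24)&(h<=32)&(s>200)&(v>150);q=np.zeros(h.shape,bool);q[r[0]:r[1],r[2]:r[3]]=1
    return m&q
for n in('top0','top7'):
    i=cv2.imread(f'pics/{n}.png')
    for k in blobs(gold(i,(150,190,326,425)),8):print(n,cv2.boundingRect(k),rect(c,k,.064))
    print([tuple(hsv(i)[172,x]) for x in range(331,345)])
i=camera('top');cv2.imwrite('pics/top10.png',i)
for k in blobs(gold(i,(150,190,326,425)),8):print('now',cv2.boundingRect(k),rect(c,k,.064))
print([tuple(hsv(i)[172,x]) for x in range(331,345)])
h,s,v=cv2.split(hsv(i));X=np.indices(h.shape)
r=(X[0]>145)&(X[0]<258)&(X[1]>160)&(X[1]<296)
for k in blobs((v<75)&(s<60)&r,50):print('case',cv2.boundingRect(k),rect(c,k,.022))
for k in blobs((h>15)&(h<40)&(s>60)&(v>140)&r,40):print('tag',cv2.boundingRect(k),rect(c,k,.014))
```

```text
top0 (400, 167, 19, 10) [ 590.4 -176.8   45.6   23.   -89.7]
[(np.uint8(31), np.uint8(102), np.uint8(226)), (np.uint8(31), np.uint8(82), np.uint8(246)), (np.uint8(31), np.uint8(72), np.uint8(250)), (np.uint8(31), np.uint8(74), np.uint8(250)), (np.uint8(30), np.uint8(86), np.uint8(245)), (np.uint8(28), np.uint8(124), np.uint8(237)), (np.uint8(23), np.uint8(183), np.uint8(234)), (np.uint8(22), np.uint8(227), np.uint8(238)), (np.uint8(21), np.uint8(211), np.uint8(236)), (np.uint8(16), np.uint8(176), np.uint8(224)), (np.uint8(4), np.uint8(136), np.uint8(207)), (np.uint8(174), np.uint8(147), np.uint8(208)), (np.uint8(172), np.uint8(156), np.uint8(212)), (np.uint8(172), np.uint8(158), np.uint8(211))]
top7 (400, 167, 19, 10) [ 590.4 -176.8   45.5   23.   -89.8]
[(np.uint8(31), np.uint8(101), np.uint8(217)), (np.uint8(32), np.uint8(86), np.uint8(244)), (np.uint8(31), np.uint8(78), np.uint8(247)), (np.uint8(32), np.uint8(82), np.uint8(247)), (np.uint8(31), np.uint8(92), np.uint8(242)), (np.uint8(27), np.uint8(129), np.uint8(232)), (np.uint8(22), np.uint8(186), np.uint8(230)), (np.uint8(22), n
[... 415 characters left out ...]
int8(31), np.uint8(84), np.uint8(244)), (np.uint8(31), np.uint8(82), np.uint8(247)), (np.uint8(30), np.uint8(99), np.uint8(242)), (np.uint8(28), np.uint8(143), np.uint8(240)), (np.uint8(28), np.uint8(190), np.uint8(243)), (np.uint8(28), np.uint8(212), np.uint8(247)), (np.uint8(28), np.uint8(214), np.uint8(247)), (np.uint8(28), np.uint8(216), np.uint8(247)), (np.uint8(28), np.uint8(217), np.uint8(247)), (np.uint8(28), np.uint8(212), np.uint8(247)), (np.uint8(28), np.uint8(214), np.uint8(247)), (np.uint8(29), np.uint8(211), np.uint8(247)), (np.uint8(28), np.uint8(213), np.uint8(247))]
case (188, 164, 16, 25) [575.3 370.7  66.1  34.5  11.1]
tag (224, 214, 12, 25) [445.7 280.2  63.4  27.9  -2.4]
```

The tab end now lies about 8 mm beyond where the ledge was seen, so the cover is shut. Next is the seal case.

Emit:
servo_tool --commands "0 0 0 5 -56 0 0.75;0 0 0 5 -56 0 0.75;0 0 0 5 -56 0 0.75;0 0 0 5 -56 0 0.75;0 0 0 5 -56 0 0.75"

```text
time_s: 31.95
eef_pos: [0.5443, 0.0871, 0.1561]
eef_rot: [-0.0, 1.0, 0.003, -0.0]
wrist_force: [0.8, -0.2, -0.7]
opening: 0.751
grasp_force: 0.0
```

Emit:
servo_tool --commands "0 0 0 5 -56 0 0.75;0 0 0 5 -56 0 0.75;0 0 0 5 -56 0 0.75;0 0 0 5 -56 0 0.75;0 0 0 5 -56 0 0.75"

```text
time_s: 32.58
eef_pos: [0.5671, 0.3675, 0.1556]
eef_rot: [-0.0, 1.0, 0.003, -0.0]
wrist_force: [1.1, -0.8, 0.7]
opening: 0.754
grasp_force: 0.0
```

Emit:
servo_tool --commands "0 0 -0.1 0 0 15 0.75;0 0 -0.09 0 0 15 0.75;0 0 0 0 0 0 0.75"

```text
time_s: 32.95
eef_pos: [0.566, 0.3651, 0.1238]
eef_rot: [0.0, 0.995, 0.098, -0.002]
wrist_force: [0.4, 1.0, 0.5]
opening: 0.747
grasp_force: 0.0
```

Run:
```python
from h import *
c=calibration('wrist');j=camera('wrist');cv2.imwrite('pics/w11.png',j);print(get_obs()['eef_pos'],get_obs()['eef_rot'])
h,s,v=cv2.split(hsv(j))
p=plane(c,[(280,200)],.022);print(p)
q=c['R']@np.array([.577,.369,.022])+c['t'];u=int(c['fx']*q[0]/q[2]+c['cx']);w=int(c['fy']*q[1]/q[2]+c['cy']);print(u,w,hsv(j)[w,u],hsv(j)[w,u+60])
X=np.indices(h.shape);r=(abs(X[1]-u)<70)&(abs(X[0]-w)<75)
for t in(60,75,90):
  for k in blobs((v<t)&(s<80)&r,300):print(t,cv2.boundingRect(k),cv2.contourArea(k),rect(c,k,.022))
```

```text
[0.56686478 0.36498645 0.12518585] [ 1.83768445e-04  9.95277333e-01  9.70670143e-02 -9.95702570e-04]
[[0.56520398 0.37231998 0.022     ]]
286 187 [120   9  28] [39 40 63]
60 (311, 185, 45, 77) 2039.5 [551.1 320.5  72.4  38.7  14.7]
60 (254, 152, 45, 67) 2026.0 [576.6 377.7  60.2  36.6  15.9]
75 (253, 113, 103, 149) 8897.0 [574.3 351.5 133.   86.7  14.7]
90 (217, 113, 139, 149) 14697.0 [573.2 368.6 132.  128.7  11.2]
```

Run:
```python
from h import *
H=hsv(cv2.imread('pics/w11.png'))
for w in(165,187,205):print(w,[(x,*map(int,H[w,x])) for x in range(240,312,4)])
```

```text
165 [(240, 32, 46, 106), (244, 34, 49, 109), (248, 36, 47, 108), (252, 28, 47, 93), (256, 34, 55, 69), (260, 34, 55, 69), (264, 35, 47, 65), (268, 23, 39, 59), (272, 27, 42, 54), (276, 30, 32, 55), (280, 30, 42, 54), (284, 25, 50, 56), (288, 21, 43, 59), (292, 27, 40, 58), (296, 37, 52, 64), (300, 36, 57, 67), (304, 36, 53, 67), (308, 35, 50, 66)]
187 [(240, 33, 52, 88), (244, 36, 56, 91), (248, 33, 49, 94), (252, 35, 52, 93), (256, 34, 43, 94), (260, 35, 47, 92), (264, 38, 52, 98), (268, 0, 8, 31), (272, 0, 15, 33), (276, 42, 40, 32), (280, 150, 9, 30), (284, 20, 31, 25), (288, 120, 19, 27), (292, 20, 28, 27), (296, 35, 48, 69), (300, 35, 48, 107), (304, 35, 52, 107), (308, 42, 58, 57)]
205 [(240, 34, 47, 87), (244, 38, 53, 87), (248, 34, 46, 89), (252, 32, 43, 89), (256, 36, 53, 91), (260, 38, 52, 89), (264, 36, 54, 94), (268, 0, 39, 66), (272, 15, 17, 61), (276, 0, 25, 61), (280, 4, 30, 60), (284, 11, 35, 59), (288, 10, 26, 59), (292, 10, 27, 56), (296, 42, 79, 42), (300, 36, 53, 92), (304, 34, 47, 86), (308, 40, 52, 89)]
```

Run:
```python
from h import *
H=hsv(cv2.imread('pics/w11.png'))
print([(y,*map(int,H[y,280])) for y in range(132,244,4)])
c=calibration('wrist')
a=plane(c,[(280,150),(280,165),(280,187),(280,222),(281,205)],.022);print(a.round(4).tolist())
```

```text
[(132, 31, 48, 116), (136, 32, 44, 115), (140, 30, 43, 113), (144, 33, 45, 113), (148, 30, 43, 71), (152, 30, 36, 42), (156, 18, 41, 80), (160, 24, 44, 58), (164, 20, 40, 57), (168, 20, 59, 52), (172, 26, 49, 42), (176, 30, 21, 37), (180, 23, 70, 33), (184, 20, 24, 32), (188, 24, 47, 27), (192, 7, 36, 63), (196, 14, 47, 60), (200, 0, 17, 59), (204, 6, 42, 61), (208, 13, 38, 61), (212, 176, 33, 62), (216, 0, 13, 58), (220, 34, 46, 89), (224, 35, 53, 87), (228, 37, 50, 86), (232, 36, 46, 83), (236, 37, 62, 86), (240, 37, 52, 84)]
[[0.6088, 0.3804, 0.022], [0.5964, 0.378, 0.022], [0.5775, 0.3744, 0.022], [0.5458, 0.3684, 0.022], [0.5616, 0.3705, 0.022]]
```

Emit:
servo_tool --commands "0 0 0 11.5 -7 20 0.75;0 0 0 0 0 50 0.75;0 0 0 0 0 45 0.75;0 0 0 0 0 20 0.75;0 0 0 0 0 6 0.75"

```text
time_s: 33.62
eef_pos: [0.5777, 0.3733, -0.0152]
eef_rot: [0.0, 0.995, 0.097, -0.0]
wrist_force: [0.8, -0.6, 0.5]
opening: 0.75
grasp_force: 0.0
```

Emit:
servo_tool --commands "0 0 0 0 0 0 0.75;0 0 0 0 0 0 0;0 0 0 0 0 0 0;0 0 0 0 0 0 0;0 0 0 0 0 0 0"

```text
time_s: 34.25
eef_pos: [0.5789, 0.3737, -0.013]
eef_rot: [-0.0, 0.995, 0.097, 0.001]
wrist_force: [-0.5, 0.1, 6.6]
opening: 0.278
grasp_force: 60.0
```

Emit:
servo_tool --commands "0 0 0 0 0 0 0;0 0 0 0 0 0 0;0 0 0 0 0 -20 0;0 0 0 0 0 -50 0;0 0 0 0 0 -50 0"

```text
time_s: 34.88
eef_pos: [0.5774, 0.373, 0.1071]
eef_rot: [0.0, 0.995, 0.097, -0.0]
wrist_force: [0.7, 0.5, -0.6]
opening: 0.277
grasp_force: 59.2
```

Emit:
servo_tool --commands "0 0 0.1 0 0 0 0;0 0 0.095 0 0 0 0;0 0 0 1 55 0 0;0 0 0 1 55 0 0;0 0 0 1 55 0 0"

```text
time_s: 35.5
eef_pos: [0.5807, 0.2068, 0.1064]
eef_rot: [-0.0, 1.0, 0.0, 0.001]
wrist_force: [-0.0, 0.2, 0.0]
opening: 0.283
grasp_force: 59.2
```

Emit:
servo_tool --commands "0 0 0 1 55 0 0;0 0 0 1 55 0 0;0 0 0 1 55 0 0;0 0 0 1 55 0 0;0 0 0 1 55 0 0"

```text
time_s: 36.12
eef_pos: [0.5857, -0.0686, 0.1065]
eef_rot: [0.0, 1.0, -0.0, 0.001]
wrist_force: [1.5, -0.1, -0.7]
opening: 0.282
grasp_force: 59.2
```

Emit:
servo_tool --commands "0 0 0 2 55 0 0;0 0 0 2 55 0 0;0 0 0 1 55 0 0;0 0 0 0 0 0 0;0 0 0 0 0 0 0"

```text
time_s: 36.75
eef_pos: [0.5904, -0.2316, 0.1057]
eef_rot: [-0.0, 1.0, -0.001, 0.0]
wrist_force: [-0.2, -0.0, -0.7]
opening: 0.281
grasp_force: 59.3
```

Run:
```python
from h import *
print(get_obs()['eef_pos'],get_obs()['eef_rot'],get_obs()['opening'],rel([.590,-.232,.007]))
c=calibration('wrist');j=camera('wrist');h,s,v=cv2.split(hsv(j));cv2.imwrite('pics/w12.png',j)
for k in blobs((h>105)&(h<130)&(s>60)&(v>50),400):print(cv2.boundingRect(k),rect(c,k,.018))
```

```text
[ 0.59042523 -0.23163201  0.10568446] [-2.20149877e-04  9.99999848e-01 -5.05444637e-04  2.75049629e-05] 0.2807855443862612 [-0.4  0.4 98.7]
(236, 105, 201, 194) [ 587.2 -266.3  168.2  156.6   -1. ]
```

Emit:
servo_tool --commands "0 0 0 0 0 40 0;0 0 0 0 0 38 0;0 0 0 0 0 14 0;0 0 0 0 0 6 0;0 0 0 0 0 0 0"

```text
time_s: 37.42
eef_pos: [0.5915, -0.2318, 0.0082]
eef_rot: [0.0, 1.0, 0.0, 0.001]
wrist_force: [0.1, -0.9, -0.1]
opening: 0.28
grasp_force: 59.3
```

Emit:
servo_tool --commands "0 0 0 0 0 1 0;0 0 0 0 0 0 0;0 0 0 0 0 0 0.5;0 0 0 0 0 0 0.5;0 0 0 0 0 0 0.5"

```text
time_s: 38.05
eef_pos: [0.5907, -0.2319, 0.0063]
eef_rot: [0.0, 1.0, -0.0, 0.0]
wrist_force: [0.4, 0.1, -0.5]
opening: 0.501
grasp_force: 0.0
```

Emit:
servo_tool --commands "0 0 0 0 0 -30 0.5;0 0 0 0 0 -50 0.5;0 0 0 0 0 -50 0.75;0 0 0 -13 -50 0 0.75;0 0 0 -13 -50 0 0.75"

```text
time_s: 38.67
eef_pos: [0.5648, -0.1314, 0.1372]
eef_rot: [0.0, 1.0, -0.001, 0.001]
wrist_force: [-0.0, -0.1, -0.6]
opening: 0.751
grasp_force: 0.0
```

Emit:
servo_tool --commands "0 0 0 -14 -54 0 0.75;0 0 0 -14 -54 0 0.75;0 0 0 -14 -54 0 0.75;0 0 0 -14 -54 0 0.75;0 0 0 -14 -54 0 0.75"

```text
time_s: 39.3
eef_pos: [0.4942, 0.1398, 0.1365]
eef_rot: [-0.0, 1.0, -0.0, 0.0]
wrist_force: [0.9, 1.4, 0.0]
opening: 0.749
grasp_force: 0.0
```

Emit:
servo_tool --commands "0 0 0 -14 -50 0 0.75;0 0 0 -14 -50 0 0.75;0 0 0 -14 -39 0 0.75;0 0 0 0 0 0 0.75"

```text
time_s: 39.8
eef_pos: [0.4515, 0.2795, 0.1362]
eef_rot: [-0.0, 1.0, 0.002, -0.0]
wrist_force: [0.0, 0.3, 0.5]
opening: 0.751
grasp_force: 0.0
```

Run:
```python
from h import *
c=calibration('wrist');j=camera('wrist');cv2.imwrite('pics/w13.png',j);print(get_obs()['eef_pos'],get_obs()['eef_rot'])
h,s,v=cv2.split(hsv(j))
for k in blobs((h>14)&(h<36)&(s>60)&(v>140),150):print('pale',cv2.boundingRect(k),rect(c,k,.014))
for k in blobs(((h<8)|(h>172))&(s>150)&(v>100),30):print('red',cv2.boundingRect(k),rect(c,k,.014))
c=calibration('top');i=camera('top');h,s,v=cv2.split(hsv(i));X=np.indices(h.shape);cv2.imwrite('pics/top13.png',i)
r=(X[0]>140)&(X[0]<210)&(X[1]>405)&(X[1]<475)
for k in blobs((v<70)&r,40):print('case',cv2.boundingRect(k),rect(c,k,.04))
```

```text
[0.45213398 0.27815402 0.13618981] [9.77448085e-05 9.99999100e-01 1.33822188e-03 2.43546398e-05]
pale (251, 150, 89, 80) [469.5 284.3  86.6  61.8 -43.9]
case (422, 163, 11, 23) [ 5.880e+02 -2.286e+02  5.740e+01  2.580e+01  1.000e-01]
```

Run:
```python
from h import *
c=calibration('wrist');j=cv2.imread('pics/w13.png');H=hsv(j);h,s,v=cv2.split(H)
for sm in(70,85,100,120):
  for k in blobs((h>14)&(h<36)&(s>sm)&(v>150),60):
    if cv2.boundingRect(k)[1]<330:print(sm,cv2.boundingRect(k),cv2.contourArea(k),rect(c,k,.014))
for k in blobs(((h<10)|(h>170))&(s>110)&(v>80),20):print('red',cv2.boundingRect(k),cv2.contourArea(k),rect(c,k,.014))
q=c['R']@np.array([.4457,.2805,.014])+c['t'];u=int(c['fx']*q[0]/q[2]+c['cx']);w=int(c['fy']*q[1]/q[2]+c['cy']);print(u,w)
for y in range(150,250,10):print(y,[tuple(map(int,H[y,x])) for x in range(240,350,10)])
```

```text
70 (316, 277, 32, 5) 67.5 [365.5 232.7  31.8   4.5  87.8]
70 (474, 262, 47, 5) 119.5 [381.9  67.3  46.    4.4 -90. ]
70 (259, 152, 65, 78) 901.0 [464.3 284.4  78.6  48.1 -38.8]
85 (316, 277, 32, 5) 67.5 [365.5 232.7  31.8   4.5  87.8]
85 (474, 262, 47, 5) 119.5 [381.9  67.3  46.    4.4 -90. ]
85 (276, 166, 25, 15) 195.5 [474.  277.4  22.3  13.  -89.3]
100 (316, 277, 32, 5) 67.5 [365.5 232.7  31.8   4.5  87.8]
100 (474, 262, 47, 5) 119.5 [381.9  67.3  46.    4.4 -90. ]
100 (276, 167, 25, 14) 66.0 [473.6 277.4  22.3  12.1 -89.3]
120 (316, 277, 32, 5) 67.5 [365.5 232.7  31.8   4.5  87.8]
120 (474, 262, 47, 5) 119.5 [381.9  67.3  46.    4.4 -90. ]
red (282, 180, 11, 30) 142.5 [453.2 278.4  28.    8.6  -3.1]
284 202
150 [(34, 36, 192), (31, 40, 180), (32, 54, 146), (31, 55, 148), (28, 53, 153), (27, 58, 155), (27, 58, 153), (29, 56, 150), (30, 57, 148), (27, 55, 144), (31, 46, 138)]
160 [(32, 41, 193), (31, 46, 182), (28, 60, 157), (27, 67, 163), (26, 74, 169), (25, 77, 170), (26, 76, 168), (25, 72, 163), (27, 70, 157), (27, 60, 149), (29, 52, 142)]
170 [(32, 40, 191), (29, 42, 198), (31,
[... 622 characters left out ...]
100), (34, 33, 117)]
210 [(41, 38, 169), (32, 40, 167), (31, 38, 167), (33, 39, 169), (30, 40, 255), (30, 57, 255), (34, 35, 170), (35, 41, 163), (37, 38, 88), (41, 43, 119), (39, 44, 117)]
220 [(35, 37, 165), (37, 39, 168), (35, 40, 166), (34, 36, 165), (30, 45, 255), (30, 48, 255), (35, 39, 170), (36, 41, 161), (39, 41, 143), (42, 39, 117), (43, 35, 115)]
230 [(38, 42, 164), (35, 37, 165), (37, 41, 166), (38, 41, 166), (24, 71, 186), (21, 119, 241), (37, 42, 163), (38, 38, 160), (35, 41, 176), (40, 47, 114), (40, 41, 112)]
240 [(38, 44, 161), (38, 42, 162), (37, 41, 161), (37, 41, 162), (34, 40, 161), (38, 38, 162), (38, 41, 160), (36, 39, 158), (36, 38, 176), (43, 39, 104), (43, 37, 111)]
```

Run:
```python
from h import *
c=calibration('wrist');j=cv2.imread('pics/w13.png');h,s,v=cv2.split(hsv(j))
m=cv2.morphologyEx((v>225).astype(np.uint8),cv2.MORPH_OPEN,np.ones((3,3)))
for k in blobs(m,200):
  r=rect(c,k,.014);print(cv2.boundingRect(k),r,rel([r[0]/1e3,r[1]/1e3,-.018]))
```

```text
(341, 348, 24, 13) [272.8 205.9  24.8  15.9 -90. ] [-179.9   71.1  154.2]
(207, 340, 26, 32) [272.1 350.4  43.   23.7  14.8] [-180.4  -73.4  154.1]
(339, 332, 30, 15) [292.4 206.   32.2  18.  -90. ] [-160.3   71.   154.2]
(36, 303, 82, 7) [333.2 498.7  84.9   7.2 -90. ] [-119.2 -221.6  154.1]
(231, 292, 68, 20) [338.7 301.6  69.8  22.6 -90. ] [-113.9  -24.5  154.2]
(121, 289, 37, 28) [337.4 435.2  39.6  30.4 -40.3] [-115.1 -158.1  154.1]
(321, 273, 25, 14) [364.4 231.3  24.8  14.8 -90. ] [-88.3  45.8 154.2]
(224, 273, 73, 14) [364.3 305.7  73.6  14.8 -90. ] [-88.3 -28.6 154.2]
(56, 268, 79, 19) [370.  473.1  77.9  17.5  79.7] [ -82.4 -196.   154.1]
(0, 257, 85, 9) [383.6 523.8  84.1   8.1  86.5] [ -68.8 -246.7  154.1]
(464, 247, 88, 42) [377.1  58.7  89.6  44.1  87.2] [-75.8 218.4 154.2]
(48, 241, 56, 17) [399.7 487.4  53.7  13.9  80.8] [ -52.7 -210.3  154.1]
(466, 235, 94, 9) [408.8  56.9  92.5   8.4 -90. ] [-44.1 220.2 154.3]
(54, 231, 47, 9) [412.9 483.4  44.6   7.5  87.2] [ -39.5 -206.3  154.1]
(466, 227, 84, 6) [418.7  64.1  81.2   5.2 -90. ] [-34.2 213.  154.3]
(462, 177, 55, 21) [460.8  90.3  49.3  19.1 -90. ] [  8.  186.9 154.2]
(274, 169, 26, 62) [448.1 278.6  59.8  22.6  -2.5] [ -4.5  -1.4 154.2]
(34, 104, 44, 8) [531.3 479.8  38.1   5.8 -90. ] [  78.9 -202.5  154.1]
(9, 80, 64, 7) [550.6 488.5  54.7   4.2 -88. ] [  98.2 -211.2  154.1]
```

Emit:
servo_tool --commands "0 0 0.04 -4 -1 20 0.75;0 0 0 0 0 50 0.75;0 0 0 0 0 50 0.75;0 0 0 0 0 30 0.75;0 0 0 0 0 6 0.75"

```text
time_s: 40.52
eef_pos: [0.4475, 0.2763, -0.0219]
eef_rot: [0.001, 1.0, -0.021, -0.002]
wrist_force: [0.9, -0.3, 1.1]
opening: 0.752
grasp_force: 0.0
```

Emit:
servo_tool --commands "0 0 0 0 0 0 0.75;0 0 0 0 0 0 0;0 0 0 0 0 0 0;0 0 0 0 0 0 0;0 0 0 0 0 0 0"

```text
time_s: 41.15
eef_pos: [0.4498, 0.2786, -0.0183]
eef_rot: [-0.0, 1.0, -0.02, 0.001]
wrist_force: [-1.1, -1.5, 6.4]
opening: 0.231
grasp_force: 58.9
```

Emit:
servo_tool --commands "0 0 0 0 0 0 0;0 0 0 0 0 0 0;0 0 0 0 0 -20 0;0 0 0 0 0 -50 0;0 0 0 0 0 -60 0"

```text
time_s: 41.78
eef_pos: [0.4477, 0.2779, 0.1111]
eef_rot: [0.0, 1.0, -0.02, -0.001]
wrist_force: [0.9, 1.6, -0.6]
opening: 0.231
grasp_force: 59.0
```

Emit:
servo_tool --commands "0 0 -0.04 0 0 0 0;0 0 0 13 53 0 0;0 0 0 13 53 0 0;0 0 0 13 53 0 0;0 0 0 13 53 0 0"

```text
time_s: 42.4
eef_pos: [0.5012, 0.0647, 0.1109]
eef_rot: [0.0, 1.0, 0.0, 0.001]
wrist_force: [0.6, -0.7, -0.5]
opening: 0.234
grasp_force: 59.0
```

Emit:
servo_tool --commands "0 0 0 13 53 0 0;0 0 0 13 53 0 0;0 0 0 13 53 0 0;0 0 0 13 53 0 0;0 0 0 13 53 0 0"

```text
time_s: 43.02
eef_pos: [0.566, -0.2006, 0.1108]
eef_rot: [0.0, 1.0, -0.0, 0.0]
wrist_force: [0.4, -0.4, 0.0]
opening: 0.231
grasp_force: 59.0
```

Emit:
servo_tool --commands "0 0 0 12 52 0 0;0 0 0 12 51 0 0;0 0 0 0 0 0 0;0 0 0 0 0 0 0"

```text
time_s: 43.52
eef_pos: [0.5892, -0.3012, 0.11]
eef_rot: [-0.0, 1.0, -0.0, -0.0]
wrist_force: [-0.1, 0.9, 0.2]
opening: 0.229
grasp_force: 59.1
```

Run:
```python
from h import *
print(get_obs()['eef_pos'],get_obs()['opening'],rel([.590,-.302,.002]))
c=calibration('wrist');j=camera('wrist');cv2.imwrite('pics/w14.png',j);h,s,v=cv2.split(hsv(j))
for k in blobs((v<75)&(s<90)&(np.indices(h.shape)[0]<290),300):print('dark',cv2.boundingRect(k),rect(c,k,.04))
for k in blobs((h>105)&(h<130)&(s>60)&(v>50),400):print('blue',cv2.boundingRect(k),rect(c,k,.018))
```

```text
[ 0.58922715 -0.30118377  0.10998565] 0.22904341179323728 [  0.8   0.9 108. ]
dark (325, 262, 21, 28) [ 533.2 -340.4   27.7   13.7    9.8]
dark (176, 168, 97, 122) [ 573.7 -244.7   98.5   74.7  -16.7]
blue (153, 137, 188, 156) [ 574.3 -265.9  156.7  141.2   89.1]
blue (145, 105, 50, 60) [ 6.461e+02 -2.071e+02  4.600e+01  3.680e+01 -5.000e-01]
```

Emit:
servo_tool --commands "0 0 0 0 0 45 0;0 0 0 0 0 40 0;0 0 0 0 0 15 0;0 0 0 0 0 6 0;0 0 0 0 0 0 0"

```text
time_s: 44.2
eef_pos: [0.5905, -0.302, 0.0055]
eef_rot: [0.001, 1.0, 0.0, 0.001]
wrist_force: [0.4, 0.3, 0.6]
opening: 0.231
grasp_force: 59.1
```

Emit:
servo_tool --commands "0 0 0 0 0 2 0;0 0 0 0 0 0 0;0 0 0 0 0 0 0.42;0 0 0 0 0 0 0.42;0 0 0 0 0 0 0.42"

```text
time_s: 44.82
eef_pos: [0.5896, -0.3019, 0.0022]
eef_rot: [0.0, 1.0, -0.0, 0.0]
wrist_force: [0.3, 0.7, -0.1]
opening: 0.423
grasp_force: 0.0
```

Emit:
servo_tool --commands "0 0 0 0 0 -30 0.42;0 0 0 0 0 -50 0.42;0 0 0 0 0 -50 0.3;0 0 0 -50 -30 0 0;0 0 0 -50 -30 0 0"

```text
time_s: 45.45
eef_pos: [0.4891, -0.2417, 0.1331]
eef_rot: [0.001, 1.0, -0.0, 0.001]
wrist_force: [-0.7, 0.4, 0.1]
opening: 0.001
grasp_force: 0.0
```

Emit:
servo_tool --commands "0 0 0 -50 -30 0 0;0 0 0 -30 -30 0 0;0 0 0 0 0 0 0"

```text
time_s: 45.82
eef_pos: [0.4077, -0.1797, 0.1318]
eef_rot: [-0.0, 1.0, 0.0, -0.0]
wrist_force: [0.3, 0.2, 0.2]
opening: -0.001
grasp_force: 0.0
```

Run:
```python
from h import *
print(get_obs()['eef_pos'])
c=calibration('wrist');j=camera('wrist');cv2.imwrite('pics/w15.png',j)
def go(nm,i,c,R):
    h,s,v=cv2.split(hsv(i));X=np.indices(h.shape);r=(X[0]>R[0])&(X[0]<R[1])&(X[1]>R[2])&(X[1]<R[3])
    for k in blobs((v<70)&(s<110)&r,40):print(nm,'dark',cv2.boundingRect(k),rect(c,k,.04))
    for k in blobs((h>10)&(h<40)&(s>40)&(v>140)&r,40):print(nm,'pale',cv2.boundingRect(k),rect(c,k,.032))
    for k in blobs(((h<9)|(h>172))&(s>150)&(v>80)&r,6):print(nm,'red',cv2.boundingRect(k),rect(c,k,.032))
ct=calibration('top');i=camera('top');cv2.imwrite('pics/top15.png',i);go('top',i,ct,(140,207,403,472))
c0=plane(ct,[(400,211)],.072);print(c0)
```

```text
[ 0.40772609 -0.17974367  0.1318479 ]
top dark (422, 163, 11, 23) [ 5.880e+02 -2.286e+02  5.740e+01  2.580e+01  1.000e-01]
top pale (450, 164, 10, 24) [ 5.863e+02 -3.018e+02  6.030e+01  2.330e+01 -1.000e-01]
top pale (404, 141, 68, 66) [ 591.  -258.1  176.1  169.7  -89.1]
top red (454, 170, 2, 8) [ 5.915e+02 -3.018e+02  1.830e+01  2.600e+00 -1.000e-01]
[[ 0.48935674 -0.15284678  0.072     ]]
```

The case and the tag both lie flat, with footprints 57×26 and 60×23 mm. Now I'll push the drawer home.

Emit:
servo_tool --commands "0 0 0 0 0 50 0;0 0 0 0 0 50 0;0 0 0 0 0 0 0;0 0 0 30 0 0 0;0 0 0 20 0 0 0"

```text
time_s: 46.55
eef_pos: [0.4628, -0.1836, 0.0348]
eef_rot: [0.001, 1.0, -0.0, 0.002]
wrist_force: [0.0, 0.8, -0.0]
opening: -0.0
grasp_force: 0.0
```

Emit:
servo_tool --commands "0 0 0 12 0 0 0;0 0 0 12 0 0 0;0 0 0 14 0 0 0;0 0 0 14 0 0 0;0 0 0 14 0 0 0"

```text
time_s: 47.18
eef_pos: [0.5265, -0.1819, 0.0322]
eef_rot: [0.0, 1.0, -0.0, -0.0]
wrist_force: [-1.2, -0.9, 0.1]
opening: 0.002
grasp_force: 1.0
```

Emit:
servo_tool --commands "0 0 0 14 0 0 0;0 0 0 14 0 0 0;0 0 0 14 0 0 0;0 0 0 14 0 0 0;0 0 0 14 0 0 0"

```text
time_s: 47.8
eef_pos: [0.5965, -0.1818, 0.0321]
eef_rot: [-0.0, 1.0, -0.0, -0.0]
wrist_force: [-2.0, -0.8, 0.7]
opening: -0.006
grasp_force: 1.0
```

Emit:
servo_tool --commands "0 0 0 14 0 0 0;0 0 0 14 0 0 0;0 0 0 14 0 0 0;0 0 0 12 0 0 0;0 0 0 8 0 0 0"

```text
time_s: 48.42
eef_pos: [0.6585, -0.1817, 0.0322]
eef_rot: [-0.0, 1.0, -0.0, 0.0]
wrist_force: [-1.7, -1.0, 1.7]
opening: -0.003
grasp_force: 1.0
```

Emit:
servo_tool --commands "0 0 0 5 0 0 0;0 0 0 4 0 0 0;0 0 0 4 0 0 0;0 0 0 0 0 0 0"

```text
time_s: 48.92
eef_pos: [0.6709, -0.1818, 0.0322]
eef_rot: [-0.0, 1.0, -0.0, 0.0]
wrist_force: [-1.7, -0.1, 0.5]
opening: 0.002
grasp_force: 0.4
```

Emit:
servo_tool --commands "0 0 0 4 0 0 0;0 0 0 4 0 0 0;0 0 0 0 0 0 0"

```text
time_s: 49.3
eef_pos: [0.6756, -0.1818, 0.0321]
eef_rot: [-0.001, 1.0, -0.0, -0.004]
wrist_force: [-16.7, -0.3, 9.9]
opening: -0.001
grasp_force: 8.1
```

Emit:
servo_tool --commands "0 0 0 4 0 0 0;0 0 0 3 0 0 0;0 0 0 0 0 0 0"

```text
time_s: 49.68
eef_pos: [0.6749, -0.1816, 0.032]
eef_rot: [-0.002, 1.0, -0.0, -0.012]
wrist_force: [-48.5, 0.7, 29.5]
opening: -0.001
grasp_force: 24.1
```

Force rose sharply right where the face is flush with the chest front, so the drawer is seated. I'll back off and check.

Emit:
servo_tool --commands "0 0 0 -15 0 0 0;0 0 0 -30 0 0 0;0 0 0 -50 0 -20 0;0 0 0 -50 0 -50 0;0 0 0 -50 0 -50 0"

```text
time_s: 50.3
eef_pos: [0.5014, -0.1817, 0.1416]
eef_rot: [0.0, 1.0, -0.0, 0.0]
wrist_force: [0.6, -1.0, 0.3]
opening: -0.002
grasp_force: 0.0
```

Emit:
servo_tool --commands "0 0 0 -40 40 0 0;0 0 0 0 0 0 0;0 0 0 0 0 0 0"

```text
time_s: 50.68
eef_pos: [0.4628, -0.222, 0.1409]
eef_rot: [0.0, 1.0, -0.001, 0.001]
wrist_force: [0.7, 0.4, 0.5]
opening: -0.001
grasp_force: 0.0
```

Run:
```python
from h import *
o=get_obs();print(o['time_s'],o['eef_pos'],o['wrist_force'])
c=calibration('top');i=camera('top');cv2.imwrite('pics/top16.png',i);H=hsv(i)
cw=calibration('wrist');w=camera('wrist');cv2.imwrite('pics/w16.png',w)
for x in(345,380,440,470):print(x,[(y,*map(int,H[y,x])) for y in range(126,146,2)])
for y in(134,137,140):print(y,plane(c,[(380,y)],.096)[0].round(4),plane(c,[(380,y)],.072)[0].round(4))
Hw=hsv(w);q=cw['R']@np.array([.686,-.1,.084])+cw['t'];print(cw['fx']*q[0]/q[2]+cw['cx'],cw['fy']*q[1]/q[2]+cw['cy'])
h,s,v=cv2.split(H)
for k in blobs((h>18)&(h<35)&(s>50)&(v>120)&(np.indices(h.shape)[1]>315)&(np.indices(h.shape)[0]>30),100):print('pale',cv2.boundingRect(k),rect(c,k,.096))
```

```text
50.675 [ 0.46284122 -0.22197344  0.14089315] [0.67330671 0.35155064 0.53539819]
345 [(126, 28, 121, 249), (128, 26, 129, 249), (130, 22, 154, 229), (132, 20, 158, 190), (134, 17, 166, 115), (136, 16, 176, 103), (138, 12, 198, 107), (140, 11, 201, 119), (142, 10, 195, 137), (144, 11, 211, 139)]
380 [(126, 29, 108, 249), (128, 27, 119, 249), (130, 24, 144, 243), (132, 20, 159, 223), (134, 18, 165, 145), (136, 17, 171, 116), (138, 15, 188, 107), (140, 11, 205, 102), (142, 10, 201, 118), (144, 11, 208, 129)]
440 [(126, 28, 119, 249), (128, 29, 115, 249), (130, 30, 105, 248), (132, 29, 116, 242), (134, 20, 160, 219), (136, 17, 174, 132), (138, 17, 169, 115), (140, 14, 183, 107), (142, 11, 201, 99), (144, 11, 203, 112)]
470 [(126, 27, 125, 249), (128, 26, 130, 249), (130, 28, 120, 249), (132, 27, 120, 248), (134, 22, 151, 227), (136, 17, 168, 188), (138, 16, 169, 118), (140, 16, 168, 114), (142, 12, 197, 106), (144, 10, 199, 109)]
134 [ 0.679  -0.0973  0.096 ] [ 0.6838 -0.1014  0.072 ]
137 [ 0.6715 -0.0973  0.096 ] [ 0.6761 -0.1014  0.072 ]
140 [ 0.6639 -0.0974  0.096 ] [ 0.6685 -0.1015  0.072 ]
65.35822112855772 -173.61750997151955
pale (325, 40, 170, 96) [ 795.4 -171.7  420.2  235.2   89. ]
```

```bash
python3 -c "
from bench import *
print(hand_in())"
```

```text
the job is handed in; nothing more can be done
None
```

The job is handed in, at about 51 s of the 210 s. By my last measurements, the white, red and blue jars stand in the left compartment under the shut cover, the seal case and tag lie flat in the right, and the drawer is flush with the chest front; the hand-in gave no verdict.

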